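# Complete the praline row and snap the case shut

### The job

Finish this gift case: the three pralines in it have slid apart, so close them up along the tray, lay the two square-cut pralines from the marble board flat beside them to make one neat row of five, each squarely in line, and let go. Only then swing the lid over and press it down until the catch snaps and it is fully shut. Leave the two round pralines on the board and everything else where it is.

Things in the scene. Friction and masses are not known exactly. Their poses are not given: they have to be found in the camera images.
- case_lid (a joint): Lid hinge, rad: 0 = fully shut, grows as it opens; starts open, leaning back, at 2.2 to 2.38 (stop 2.4). Stiff hinge (0.03 N m): the lid stays at any angle and never falls shut. At about 0.17 the bead on the lid's tongue meets the sprung bead in the base's front; pressing the lid's front edge down with some 9 to 14 N snaps it past, then it stays at about 0.
- case: Slim dark-brown praline case, fixed to the counter; origin under its centre. 54 mm (x) by 178 mm (y); y runs along the row, -x is the front (tongue side), +x the hinge side, z up. Walls are 5 mm thick; their rim is 21 mm above the counter, only 5 mm above the tray floor, so pralines stand well proud and can be gripped across the row or pushed along it above the rim.
- tray_centre (a point): Centre of the case's tray floor, 16 mm above the counter; axes as the case. The tray is 44 mm (x) by 168 mm (y) inside; the five pralines together take 151 mm of its length.
- case_hinge (a point): Middle of the hinge line on the back rim, 27 mm in +x of tray_centre and 5 mm above it; axes as the case. The lid is a shell 54 mm from hinge to front edge, 178 mm long, 26 mm deep, 3 mm thick, with a clear window. Opened by angle a, its front edge lies along (-cos a, sin a) from here in case x, z, and its outer top face, 26 mm from here, looks along (sin a, cos a).
- lid_front_edge (a point): Middle of the lid's outer front top edge (moves with the lid): shut, 54 mm in -x of the hinge and 26 mm above it, 47 mm above the counter. A brass tongue 26 mm wide stands 6 mm in front of it and reaches 16 mm below the lid's rim.
- enrobed_centre (a point): Plain dark square-cut praline, 29 x 38 x 25 mm (x, y, z). Starts in the tray, its y axis across the row. Position at its centre, half-way up; z up. 
- milknib_centre (a point): Milk-brown square-cut praline with pale nut bits on top, 36 x 31 x 20 mm (x, y, z). Starts in the tray, its x axis across the row. Position at its centre, half-way up; z up. 
- enrobed2_centre (a point): A second praline just like the plain dark one, 29 x 38 x 25 mm (x, y, z). Starts in the tray, its y axis across the row. Position at its centre, half-way up; z up. 
- darknib_centre (a point): Dark square-cut praline with brown nut bits on top, 36 x 30 x 21 mm (x, y, z), 14 g. Starts on the white marble board (fixed, 130 x 200 mm, top 10 mm above the counter) behind the bag sealer, whose raised arm slopes up to the left, to 0.18 m above the counter. Position at its centre, half-way up; z up. 
- milkrect_centre (a point): Milk-brown square-cut praline with fine stripes on top, 38 x 32 x 20 mm (x, y, z), 14 g. Starts on the same board. To the right of the board the showcase drawer stands open: its front is at x = 0.64 for all y below -0.21, from 0.12 to 0.24 m above the counter, its handle 27 mm nearer. Position at its centre, half-way up; z up. 
- domec_centre (a point): Bystander: round milk-brown dome praline, 32 mm wide, 20 mm high, on the board. Position at its centre, half-way up; z up. 
- balld_centre (a point): Bystander: round dark ball praline, 27 mm wide, 20 mm high, on the board. Position at its centre, half-way up; z up. 
- scoop_centre (a point): Bystander: steel tasting scoop lying flat below the showcase drawer, 157 x 49 x 23 mm. Position at its centre, half-way up; z up. 
- spool_red_centre (a point): Bystander: red ribbon spool, 60 mm wide, 28 mm high. Position at its centre, half-way up; z up. 
- stamp_centre (a point): Bystander near the drawer: upright date stamp with wooden handle, 26 x 55 x 71 mm. Position at its centre, half-way up; z up. 

How it is judged:
On the way:
1. all five square-cut pralines lie flat and squarely in the tray's row, let go, while the lid is still open (beyond 1.2 rad) (value of joint case_lid above 1.2 rad and contact force between the fingers and praline_darknib below 0.3 N and contact force between the fingers and praline_milkrect below 0.3 N and x of enrobed_centre in the frame of tray_centre between -0.008 and 0.008 m and y of enrobed_centre in the frame of tray_centre between -0.073 and 0.073 m and z of enrobed_centre in the frame of tray_centre between 0.0095 and 0.0155 m and angle between each of enrobed_centre, milknib_centre, enrobed2_centre, darknib_centre, milkrect_centre's own z axis and vertical below 0.1 rad and (angle between the x axis of enrobed_centre and the x axis of tray_centre, either way round below 0.2 rad or angle between the x axis of enrobed_centre and the y axis of tray_centre, either way round below 0.2 rad) and x of milknib_centre in the frame of tray_centre between -0.008 and 0.008 m and y of milknib_centre in the frame of tray_centre between -0.073 and 0.073 m and z of milknib_centre in the frame of tray_centre between 0.007 and 0.013 m and (angle between the x axis of milknib_centre and the x axis of tray_centre, either way round below 0.2 rad or angle between the x axis of milknib_centre and the y axis of tray_centre, either way round below 0.2 rad) and x of enrobed2_centre in the frame of tray_centre between -0.008 and 0.008 m and y of enrobed2_centre in the frame of tray_centre between -0.073 and 0.073 m and z of enrobed2_centre in the frame of tray_centre between 0.0095 and 0.0155 m and (angle between the x axis of enrobed2_centre and the x axis of tray_centre, either way round below 0.2 rad or angle between the x axis of enrobed2_centre and the y axis of tray_centre, either way round below 0.2 rad) and x of darknib_centre in the frame of tray_centre between -0.008 and 0.008 m and y of darknib_centre in the frame of tray_centre between -0.073 and 0.073 m and z of darknib_centre in the frame of tray_centre between 0.0075 and 0.0135 m and (angle between the x axis of darknib_centre and the x axis of tray_centre, either way round below 0.2 rad or angle between the x axis of darknib_centre and the y axis of tray_centre, either way round below 0.2 rad) and x of milkrect_centre in the frame of tray_centre between -0.008 and 0.008 m and y of milkrect_centre in the frame of tray_centre between -0.073 and 0.073 m and z of milkrect_centre in the frame of tray_centre between 0.007 and 0.013 m and (angle between the x axis of milkrect_centre and the x axis of tray_centre, either way round below 0.2 rad or angle between the x axis of milkrect_centre and the y axis of tray_centre, either way round below 0.2 rad)), for 0.2 s.
At the end, for the whole second after the job is handed in: The lid is fully shut past its catch (under 0.05 rad) and all five square-cut pralines lie in the tray beneath it: flat on the floor (height within 3 mm, tilt under 0.1 rad), centre within 8 mm of the tray's centre line and 73 mm of its middle, sides within 0.2 rad of the tray's (value of joint case_lid between -0.05 and 0.05 rad and x of enrobed_centre in the frame of tray_centre between -0.008 and 0.008 m and y of enrobed_centre in the frame of tray_centre between -0.073 and 0.073 m and z of enrobed_centre in the frame of tray_centre between 0.0095 and 0.0155 m and angle between each of enrobed_centre, milknib_centre, enrobed2_centre, darknib_centre, milkrect_centre's own z axis and vertical below 0.1 rad and (angle between the x axis of enrobed_centre and the x axis of tray_centre, either way round below 0.2 rad or angle between the x axis of enrobed_centre and the y axis of tray_centre, either way round below 0.2 rad) and x of milknib_centre in the frame of tray_centre between -0.008 and 0.008 m and y of milknib_centre in the frame of tray_centre between -0.073 and 0.073 m and z of milknib_centre in the frame of tray_centre between 0.007 and 0.013 m and (angle between the x axis of milknib_centre and the x axis of tray_centre, either way round below 0.2 rad or angle between the x axis of milknib_centre and the y axis of tray_centre, either way round below 0.2 rad) and x of enrobed2_centre in the frame of tray_centre between -0.008 and 0.008 m and y of enrobed2_centre in the frame of tray_centre between -0.073 and 0.073 m and z of enrobed2_centre in the frame of tray_centre between 0.0095 and 0.0155 m and (angle between the x axis of enrobed2_centre and the x axis of tray_centre, either way round below 0.2 rad or angle between the x axis of enrobed2_centre and the y axis of tray_centre, either way round below 0.2 rad) and x of darknib_centre in the frame of tray_centre between -0.008 and 0.008 m and y of darknib_centre in the frame of tray_centre between -0.073 and 0.073 m and z of darknib_centre in the frame of tray_centre between 0.0075 and 0.0135 m and (angle between the x axis of darknib_centre and the x axis of tray_centre, either way round below 0.2 rad or angle between the x axis of darknib_centre and the y axis of tray_centre, either way round below 0.2 rad) and x of milkrect_centre in the frame of tray_centre between -0.008 and 0.008 m and y of milkrect_centre in the frame of tray_centre between -0.073 and 0.073 m and z of milkrect_centre in the frame of tray_centre between 0.007 and 0.013 m and (angle between the x axis of milkrect_centre and the x axis of tray_centre, either way round below 0.2 rad or angle between the x axis of milkrect_centre and the y axis of tray_centre, either way round below 0.2 rad)); the robot touches nothing.
It fails at once if a bystander (round praline, scoop, ribbon spool or stamp) is shifted by more than 20 mm (distance of any of domec_centre, balld_centre, scoop_centre, spool_red_centre, stamp_centre from where it was at the start of the episode above 0.02 m).
It also fails if it takes over 72 s, if anything falls off the work surface, if the arm or the gripper's body presses on something with over 40 N, if the wrist force passes 120 N, or if a joint passes its speed limit or range.

### The arm

A 7-joint arm with a two-finger parallel gripper is mounted at the origin on a cart in front of the work surface, level with it; the furniture and walls round the work are solid. World frame = base frame: x ahead of the robot, y to its left, z up, the work surface at z = 0. Lengths are in m, angles in rad, forces in N, time in s.
With the tool pointing down it reaches from about 0.4 to 0.85 m from the base axis. Payload 10.4 kg.
Tool frame: the origin (TCP) lies midway between the tips of the shut fingers; the grasp point (between the pads) lies 19 mm behind it; y points along the fingers, x is the direction in which the jaws open and shut, and the axes are right-handed (so a half turn about y gives the same grasp; the last joint's range is limited). The gripper opens to 87 mm and grips with 3 to 60 N. Pads are 19 mm wide; open, the fingers measure 117 mm over their backs; the gripper's body (75 mm by 190 mm) begins 51 mm behind the grasp point.
Start: joints at [-1.255, 0.332, -0.065, 1.46, 0.022, 1.35, -0.088], TCP at [0.208, 0.589, 0.223] pointing down, gripper open.
Joint ranges: [-2.6, 2.6], [-0.5, 2.12], [-1.47, 1.34], [0.16, 2.42], [-1.27, 4.41], [0.06, 2.06], [-2.6, 2.6]. Speed limits (rad/s): [2.22, 2.22, 2.79, 2.79, 3.14, 3.14, 3.14].

### API

Orientations are given as a unit quaternion [x, y, z, w].
In Python, from bench import r gives the robot as it stands. The module is installed in compiled form; this text tells all that it offers.
- The arm moves only by the tool arm_command, never from a script. Its argument "deltas" is one flat list of numbers, 6 for each row, row after row: the shift along the tool's x, y, z in m, then the turn, a rotation vector about the tool's x, y, z in degrees. In form: [tx, ty, tz, ax, ay, az, tx, ty, tz, ax, ay, az, ...]. A call has 1 to 8 rows; each row is the pose to reach, as a shift and turn from the pose commanded when the call began, along the tool's axes at that moment; what a row does not reach only later rows make up. A row lasts 1/8 s, in which the tool goes at most 62.5 mm and 10.7 degrees, less where a joint would pass 70% of its speed; a pose out of reach is approached as far as the arm can. A call with a gripper value outside its range is refused whole. "hand" is the opening, from 0 (shut) to 1 (fully open), set as the call begins (left out, the last holds). The fingers move at their own pace and stop on an object; "grip_force" is the grip in N (left out, the last holds). Time passes only in rows, so rows that repeat a pose let the fingers close. It gives the time, the measured TCP pose, the force and the opening at its end, in the units of the state.
- r.read_state(): the state, without advancing time (a new reading comes with each control period).
- r.camera(name): name is "scene" or "side" or "wrist"; returns a dict with "image" (420x560x3 uint8, red, green, blue), "intrinsics" (3x3 intrinsics, pixels), "world_from_camera" (4x4, takes a point from camera to world coordinates); the wrist camera has in their place "hand_eye" (4x4, takes a point from camera to tool coordinates, whose origin is the TCP and whose axes are the tool frame's). Camera axes: x right, y down, z forward; pixel columns grow to the right and rows downward; lengths in m; the calibration is good to about 2 mm. A picture is of the moment at which its call begins: read the wrist's pose just before it. There is no depth.
- r.close_job(): hands the job in, once; it reports no verdict.
Trained networks look in a picture, given as the dict that the camera call returned (one of the last four; its "shot" number tells which), for a name from the list of things; names that differ only in an ending like _2 or _b are one class to them, and where a whole thing is asked for, a point or a joint stands for the part that bears it (a point fixed in the world has none). Each returns a list of dicts, best first, with "conf" (0 to 1); they miss things now and then, are a little off and sometimes report something else, mostly with a low value. They report only what shows in the picture. A call takes as long as a camera call.
- r.boxes_of(picture, query): "centre" ([row, column] in pixels, amid what is visible of it).
- r.regions_of(picture, query): "region" (420x560 bool, what is visible of it) and "centre" ([row, column] in pixels, amid what is visible of it).
The state is a dict: "time": time; "joint_positions": joint angles; "joint_vel": joint speeds; "joint_torque": joint torques, N m; "ee_pos": TCP position; "eef_rot": TCP orientation; "ft_force": force on the tool from outside, world axes, zero at the start; "torque": the same for the moment, N m; "width": finger opening in m.
Only numpy, scipy, OpenCV 4.12 (cv2) and the standard library are available. Lean on these libraries where they do the work, as an engineer would, in place of code of your own. Each camera call takes 0.05 s, during which the arm holds its last target.

## Working session

There is one attempt and no reset: what is moved stays moved. The work goes in short steps, Python scripts to look and compute and a tool call to move; the robot and the scene stay as the last step left them, time stands still between calls to the robot, and variables do not carry over. Pictures are saved under pics/ and viewed, and the job is handed in when it is done.

Besides the shell and the picture viewer there is one more tool, called after "Request:" by a JSON object that holds its "api" and its "payload", one argument or row to a line. arm_command: Moves the arm, as the interface text tells. Its arguments: {"type":"object","properties":{"deltas":{"type":"array","items":{"type":"number"}},"hand":{"type":"number"},"grip_force":{"type":"number"}},"required":["deltas"]}

```bash
mkdir -p pics; cat > h.py <<'E'
from bench import r
import numpy as np, cv2
from scipy.spatial.transform import Rotation as R
def save(p,n): cv2.imwrite('pics/'+n+'.png',p['image'][:,:,::-1])
def ray(p,rc,W=None):
    K=np.array(p['intrinsics']); W=np.array(p['world_from_camera']) if W is None else W
    d=np.linalg.inv(K)@np.array([rc[1],rc[0],1.]); return W[:3,3],W[:3,:3]@d
def atz(p,rc,z,W=None):
    o,d=ray(p,rc,W); return o+d*(z-o[2])/d[2]
def T():
    s=r.read_state(); M=np.eye(4); M[:3,:3]=R.from_quat(s['eef_rot']).as_matrix(); M[:3,3]=s['ee_pos']; return M
def wristW(M,p): return M@np.array(p['hand_eye'])
def proj(p,X,W=None):
    W=np.array(p['world_from_camera']) if W is None else W
    c=np.linalg.inv(W)@np.append(X,1); u=np.array(p['intrinsics'])@c[:3]; return u[:2]/u[2]
E
python3 - <<'E'
from h import *
np.set_printoptions(precision=3,suppress=True)
s=r.read_state(); print(s); print(T())
for n in ['scene','side','wrist']:
    p=r.camera(n); save(p,n+'0'); print(n,p['intrinsics'],p.get('world_from_camera',p.get('hand_eye')))
E
```

```text
{'time': 0.0, 'joint_positions': array([-1.255,  0.333, -0.065,  1.461,  0.022,  1.35 , -0.088]), 'joint_vel': array([-0.001,  0.001,  0.001,  0.   , -0.   ,  0.002,  0.001]), 'joint_torque': array([  0.001, -62.327,   0.025, -38.99 ,  -0.061,   0.04 ,   0.   ]), 'ee_pos': array([0.208, 0.589, 0.222]), 'eef_rot': array([ 0.577,  0.408, -0.409, -0.577]), 'ft_force': array([-0.484, -0.586, -0.106]), 'torque': array([ 0.008,  0.002, -0.006]), 'width': 0.08709410145491345}
[[ 0.332 -0.    -0.943  0.208]
 [ 0.943 -0.001  0.332  0.589]
 [-0.001 -1.    -0.     0.222]
 [ 0.     0.     0.     1.   ]]
scene [[488.864   0.    277.178]
 [  0.    488.864 219.261]
 [  0.      0.      1.   ]] [[ 0.786 -0.368  0.497 -0.042]
 [-0.618 -0.468  0.631 -0.996]
 [ 0.001 -0.803 -0.595  0.769]
 [ 0.     0.     0.     1.   ]]
side [[399.78    0.    274.03 ]
 [  0.    399.78  206.639]
 [  0.      0.      1.   ]] [[-0.991 -0.068  0.116  0.425]
 [-0.135  0.536 -0.834  0.63 ]
 [-0.005 -0.842 -0.54   0.638]
 [ 0.     0.     0.     1.   ]]
wrist [[317.378   0.    278.433]
 [  0.    317.378 207.16 ]
 [  0.      0.      1.   ]] [[ 1.     0.001  0.    -0.   ]
 [-0.    -0.26   0.966 -0.161]
 [ 0.001 -0.966 -0.26   0.071]
 [ 0.     0.     0.     1.   ]]
```

View pics/scene0.png

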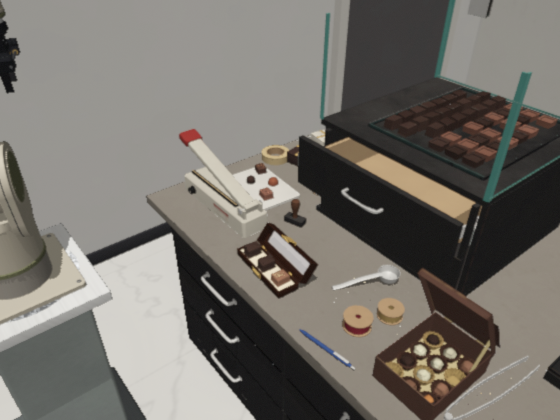

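View pics/side0.png

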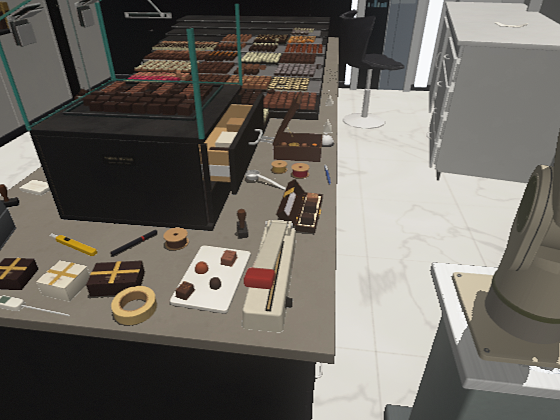

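View pics/wrist0.png

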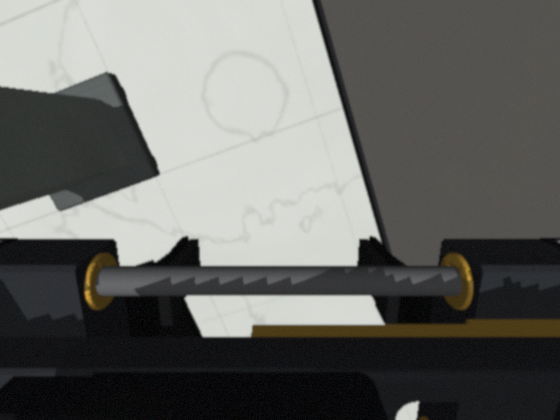

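```bash
python3 - <<'E'
from h import *
np.set_printoptions(precision=3,suppress=True)
Z=dict(enrobed_centre=.0285,milknib_centre=.026,darknib_centre=.0205,milkrect_centre=.02,domec_centre=.02,balld_centre=.02,scoop_centre=.0115,spool_red_centre=.014,stamp_centre=.035,case=.02,case_lid=.04)
for n in ['scene','side']:
    p=r.camera(n)
    im=cv2.resize(p['image'],None,fx=3,fy=3,interpolation=cv2.INTER_CUBIC)
    c=(450,660) if n=='scene' else (480,480)
    cv2.imwrite('pics/%s0z.png'%n,im[c[0]:c[0]+500 if n=='scene' else c[0]+520,c[1]-150 if n=='scene' else c[1]:c[1]+550][:,:,::-1])
    for q,z in Z.items():
        try:
          for b in r.boxes_of(p,q)[:3]:
            if b['conf']>.2: print(n,q,round(b['conf'],2),np.round(b['centre']),atz(p,b['centre'],z))
        except Exception as e: print(q,e)
print(r.read_state()['time'])
E
```

```text
scene enrobed_centre 0.72 [248. 253.] [ 0.461 -0.265  0.028]
scene enrobed_centre 0.29 [251. 290.] [ 0.524 -0.327  0.028]
scene milknib_centre 0.78 [278. 278.] [ 0.446 -0.379  0.026]
scene darknib_centre 0.48 [168. 260.] [0.705 0.032 0.02 ]
scene milkrect_centre 0.63 [194. 264.] [ 0.629 -0.085  0.02 ]
scene domec_centre 0.48 [262. 265.] [ 0.459 -0.315  0.02 ]
scene balld_centre 0.39 [182. 249.] [ 0.629 -0.012  0.02 ]
scene scoop_centre 0.56 [278. 385.] [ 0.646 -0.515  0.011]
scene stamp_centre 0.73 [217. 298.] [ 0.619 -0.241  0.035]
scene stamp_centre 0.3 [260. 282.] [ 0.483 -0.347  0.035]
scene case 0.85 [261. 284.] [ 0.498 -0.338  0.02 ]
scene case_lid 0.61 [252. 286.] [ 0.507 -0.334  0.04 ]
side enrobed_centre 0.71 [217. 303.] [ 0.47  -0.269  0.028]
side milknib_centre 0.58 [196. 310.] [ 0.458 -0.382  0.026]
side darknib_centre 0.55 [290. 183.] [0.707 0.034 0.02 ]
side milkrect_centre 0.71 [259. 229.] [ 0.634 -0.082  0.02 ]
side domec_centre 0.62 [198. 294.] [ 0.506 -0.375  0.02 ]
side balld_centre 0.45 [283. 214.] [0.646 0.003 0.02 ]
side scoop_centre 0.28 [201. 292.] [ 0.51  -0.376  0.011]
side spool_red_centre 0.5 [171. 299.] [ 0.506 -0.565  0.014]
side spool_red_centre 0.46 [282. 215.] [ 0.649 -0.007  0.014]
side stamp_centre 0.49 [224. 242.] [ 0.625 -0.207  0.035]
side case 0.6 [204. 292.] [ 0.507 -0.343  0.02 ]
side case_lid 0.96 [202. 291.] [ 0.51  -0.322  0.04 ]
1.35
```

View crops.

View pics/scene0z.png

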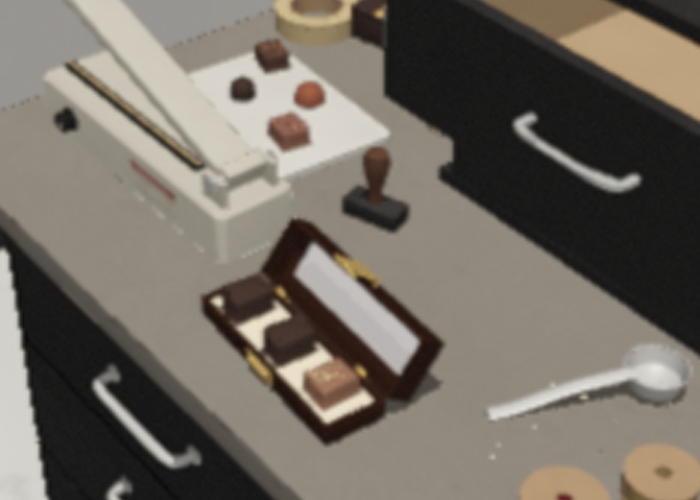

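View pics/side0z.png

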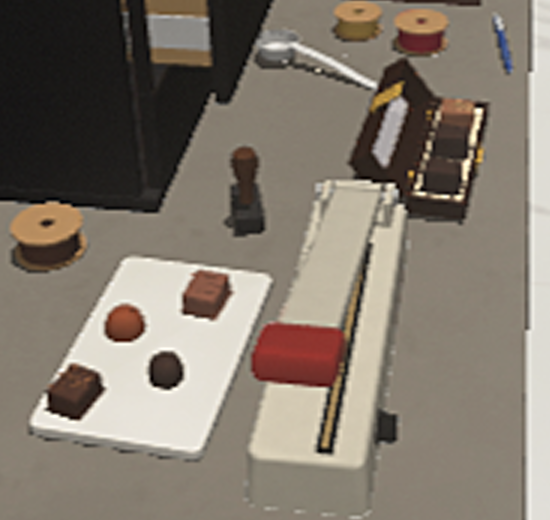

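```bash
cat >> h.py <<'E'
def Rz(az,tilt=None):
    a=np.radians(az); x=np.array([np.cos(a),np.sin(a),0]); y=np.array([0,0,-1.]); return np.stack([x,y,np.cross(x,y)],1)
def delta(pos,az=None,M=None,Rt=None):
    M=T() if M is None else M
    Rt=Rz(az) if Rt is None else Rt
    d=M[:3,:3].T@(np.array(pos)-M[:3,3]); w=np.degrees(R.from_matrix(M[:3,:3].T@Rt).as_rotvec())
    print('shift',np.round(d,4),'turn',np.round(w,2),'| rows', np.linalg.norm(d)/.0625, np.linalg.norm(w)/10.7)
E
python3 - <<'E'
from h import *
delta([.42,.30,.34],35); delta([.62,-.05,.33],-5)
E
```

```text
shift [-0.2025 -0.1175 -0.2965] turn [-0.   35.59  0.  ] | rows 6.043685793430857 3.326142125942841
shift [-0.4661 -0.1075 -0.6014] turn [-0.   75.59  0.  ] | rows 12.295132493056371 7.064459873054001
```

Request:
{"api": "arm_command", "payload": {
  "deltas": [-0.03,-0.05,-0.03,0,6,0,-0.06,-0.09,-0.08,0,15,0,-0.1,-0.118,-0.13,0,20,0,-0.13,-0.118,-0.18,0,25,0,-0.16,-0.118,-0.23,0,30,0,-0.2,-0.118,-0.29,0,36,0,-0.24,-0.118,-0.33,0,44,0,-0.28,-0.118,-0.37,0,52,0],
  "hand": 1
}}

```text
time: 2.35
ee_pos: [0.4618, 0.2057, 0.3407]
eef_rot: [-0.698, -0.113, 0.112, 0.698]
ft_force: [1.8, 0.9, 0.1]
width: 0.0871
```

```bash
python3 - <<'E'
from h import *
delta([.62,-.05,.33],-5)
E
```

```text
shift [ 0.0698  0.0106 -0.2925] turn [-2.000e-02  2.332e+01  3.000e-02] | rows 4.814440659582636 2.1795211454869934
```

Request:
{"api": "arm_command", "payload": {
  "deltas": [0.07,0.01,-0.292,0,23.3,0,0.07,0.01,-0.292,0,23.3,0,0.07,0.01,-0.292,0,23.3,0,0.07,0.01,-0.292,0,23.3,0,0.07,0.01,-0.292,0,23.3,0,0.07,0.01,-0.292,0,23.3,0,0.07,0.01,-0.292,0,23.3,0]
}}

```text
time: 3.22
ee_pos: [0.6204, -0.0462, 0.3303]
eef_rot: [-0.706, 0.029, -0.029, 0.707]
ft_force: [-0.5, 0.8, -0.4]
width: 0.0872
```

```bash
python3 - <<'E'
from h import *
np.set_printoptions(precision=3,suppress=True)
M=T(); p=r.camera('wrist'); save(p,'w1'); print(M, r.read_state()['joint_positions'])
np.savez('w1.npz',M=M,K=p['intrinsics'],H=p['hand_eye'])
W=wristW(M,p)
for q,z in dict(darknib_centre=.031,milkrect_centre=.03,domec_centre=.02,balld_centre=.02,stamp_centre=.035).items():
    for b in r.regions_of(p,q)[:2]:
        if b['conf']>.2:
            rect=cv2.minAreaRect(np.argwhere(b['region'])[:,::-1].astype(np.float32))
            print(q,round(b['conf'],2),np.round(b['centre']),atz(p,b['centre'],z,W),rect)
E
```

```text
[[ 0.997 -0.     0.082  0.62 ]
 [-0.082  0.     0.997 -0.046]
 [-0.    -1.     0.     0.33 ]
 [ 0.     0.     0.     1.   ]] [-0.442  0.322  0.595  1.313 -0.179  1.56   0.049]
darknib_centre 0.84 [112. 334.] [0.704 0.031 0.031] ((332.6764831542969, 112.29412841796875), (22.313274383544922, 26.436382293701172), 14.03624439239502)
milkrect_centre 0.77 [200. 291.] [ 0.636 -0.089  0.03 ] ((290.7623596191406, 196.876220703125), (20.199254989624023, 25.671960830688477), 5.710593223571777)
milkrect_centre 0.43 [113. 333.] [0.703 0.03  0.03 ] ((333.2500305175781, 112.75), (21.572772979736328, 26.08344268798828), 11.309932708740234)
domec_centre 0.92 [168. 324.] [ 0.689 -0.047  0.02 ] ((325.5, 167.0), (22.0, 21.0), 90.0)
balld_centre 0.52 [141. 294.] [ 0.647 -0.004  0.02 ] ((294.0, 138.0), (16.0, 16.0), 90.0)
stamp_centre 0.47 [262. 289.] [ 0.626 -0.187  0.035] ((288.7615661621094, 260.59234619140625), (8.558396339416504, 15.752410888671875), 82.87498474121094)
```

View pics/w1.png

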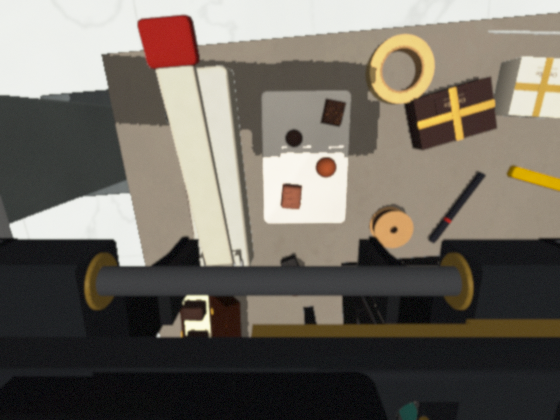

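```bash
python3 - <<'E'
from h import *
np.set_printoptions(precision=3,suppress=True)
d=np.load('w1.npz'); p=dict(intrinsics=d['K']); W=d['M']@d['H']
for n,rc,z in [('red tr',(17,192),.18),('red br',(65,197),.18),('red r',(65,197),.15),('body tr',(68,228),.05),('body r mid',(180,240),.05),('body r bot',(250,246),.05),('arm r',(180,210),.1),('arm low',(255,240),.08),('board tl',(91,262),.01),('board br',(222,346),.01),('board tr',(93,350),.01),('board bl',(222,264),.01)]: print(n,z,atz(p,rc,z,W))
im=cv2.imread('pics/w1.png'); im=cv2.resize(im[80:230,240:370],None,fx=4.5,fy=4.5,interpolation=cv2.INTER_CUBIC); im=np.clip(im.astype(float)*1.7,0,255); cv2.imwrite('pics/w1z.png',im[:600])
E
```

```text
red tr 0.18 [0.558 0.119 0.18 ]
red br 0.18 [0.556 0.08  0.18 ]
red r 0.15 [0.55  0.085 0.15 ]
body tr 0.05 [0.567 0.096 0.05 ]
body r mid 0.05 [ 0.566 -0.05   0.05 ]
body r bot 0.05 [ 0.563 -0.156  0.05 ]
arm r 0.1 [ 0.535 -0.039  0.1  ]
arm low 0.08 [ 0.558 -0.151  0.08 ]
board tl 0.01 [0.606 0.069 0.01 ]
board br 0.01 [ 0.721 -0.138  0.01 ]
board tr 0.01 [0.732 0.056 0.01 ]
board bl 0.01 [ 0.591 -0.127  0.01 ][ WARN:0@0.081] global loadsave.cpp:1063 imwrite_ Unsupported depth image for selected encoder is fallbacked to CV_8U.
```

View pics/w1z.png

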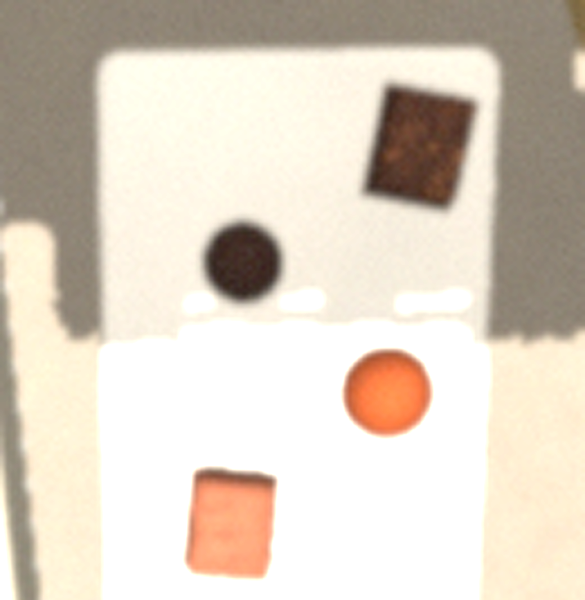

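```bash
cat >> h.py <<'E'
def quad(p,W,pts,z):
    P=np.array([atz(p,(b,a),z,W) for a,b in pts])[:,:2]  # TL TR BR BL
    c=P.mean(0); e1=(P[1]-P[0]+P[2]-P[3])/2; e2=(P[0]-P[3]+P[1]-P[2])/2
    f=lambda e:(np.linalg.norm(e).round(4),np.degrees(np.arctan2(e[1],e[0])).round(1))
    print('c',c.round(4),'horiz',f(e1),'vert',f(e2))
E
python3 - <<'E'
from h import *
d=np.load('w1.npz'); p=dict(intrinsics=d['K']); W=d['M']@d['H']
g=lambda L:[(240+a/4.5,80+b/4.5) for a,b in L]
quad(p,W,g([(198,480),(274,482),(266,577),(188,568)]),.03)
quad(p,W,g([(388,85),(476,101),(448,208),(366,193)]),.031)
E
```

```text
c [ 0.6366 -0.0856] horiz (np.float64(0.0257), np.float64(-8.9)) vert (np.float64(0.0313), np.float64(80.5))
c [0.7031 0.0303] horiz (np.float64(0.0269), np.float64(-14.5)) vert (np.float64(0.0325), np.float64(74.2))
```

```bash
python3 - <<'E'
from h import *
delta([.47,-.36,.30],0)
E
```

```text
shift [-0.1245  0.0306 -0.3253] turn [-0.04 -4.63  0.03] | rows 5.595169797628225 0.4322757555424944
```

Request:
{"api": "arm_command", "payload": {
  "deltas": [-0.124,0.03,-0.325,0,-4.7,0,-0.124,0.03,-0.325,0,-4.7,0,-0.124,0.03,-0.325,0,-4.7,0,-0.124,0.03,-0.325,0,-4.7,0,-0.124,0.03,-0.325,0,-4.7,0,-0.124,0.03,-0.325,0,-4.7,0,-0.124,0.03,-0.325,0,-4.7,0,-0.124,0.03,-0.325,0,-4.7,0],
  "hand": 0
}}

```text
time: 4.53
ee_pos: [0.4709, -0.3595, 0.3005]
eef_rot: [-0.707, -0.001, 0.0, 0.707]
ft_force: [1.2, 1.1, 1.1]
width: 0.0148
```

```bash
python3 - <<'E'
from h import *
np.set_printoptions(precision=3,suppress=True)
M=T(); p=r.camera('wrist'); save(p,'w2'); print(M, r.read_state()['joint_positions'],r.read_state()['time'])
np.savez('w2.npz',M=M,K=p['intrinsics'],H=p['hand_eye'])
W=wristW(M,p)
for q,z in dict(enrobed_centre=.041,milknib_centre=.036).items():
    for b in r.regions_of(p,q)[:3]:
        if b['conf']>.2:
            print(q,round(b['conf'],2),np.round(b['centre']),atz(p,b['centre'],z,W))
im=cv2.imread('pics/w2.png'); im=cv2.resize(im[60:300,130:430],None,fx=2.5,fy=2.5,interpolation=cv2.INTER_CUBIC); im=np.clip(im.astype(float)*1.6,0,255).astype(np.uint8); cv2.imwrite('pics/w2z.png',im[:600])
E
```

```text
[[ 1.     0.    -0.001  0.471]
 [ 0.001  0.001  1.    -0.359]
 [ 0.    -1.     0.001  0.301]
 [ 0.     0.     0.     1.   ]] [-0.03   0.271  0.755  1.46  -0.186  1.484  0.726] 4.575
enrobed_centre 0.86 [105. 268.] [ 0.458 -0.268  0.041]
milknib_centre 0.73 [189. 266.] [ 0.453 -0.377  0.036]
```

View pics/w2.png

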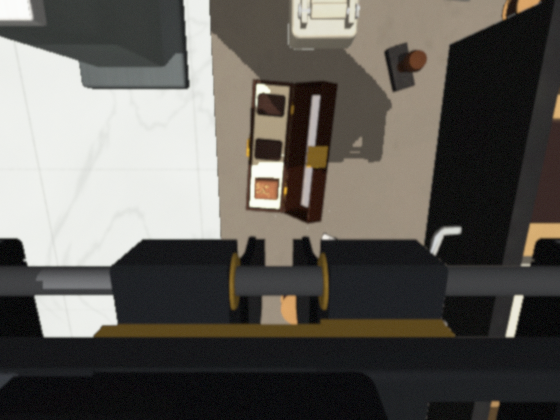

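View pics/w2z.png

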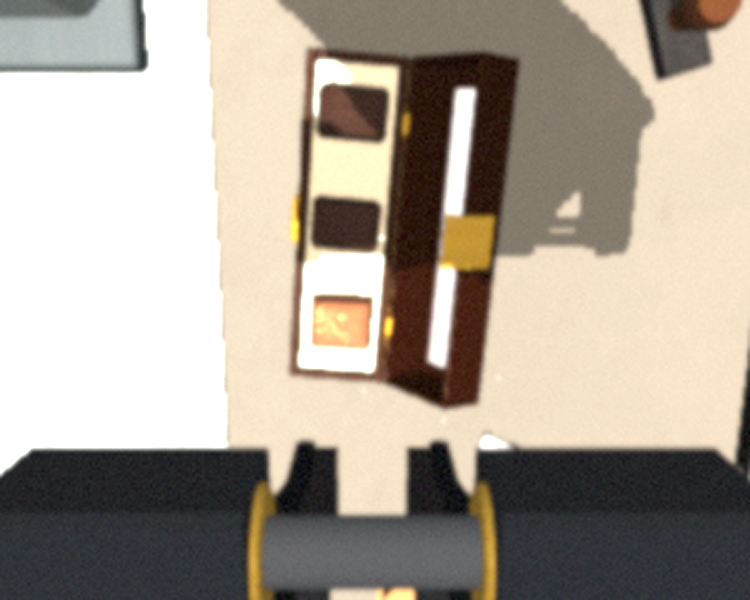

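```bash
python3 - <<'E'
from h import *
d=np.load('w2.npz'); p=dict(intrinsics=d['K']); W=d['M']@d['H']
g=lambda L:[(130+a/2.5,60+b/2.5) for a,b in L]
print('tray');quad(p,W,g([(315,58),(400,64),(378,374),(299,369)]),.019)
print('case');quad(p,W,g([(310,50),(410,58),(386,380),(291,373)]),.021)
print('e1');quad(p,W,g([(320,84),(388,88),(385,142),(317,138)]),.041)
print('e2');quad(p,W,g([(317,196),(380,200),(376,250),(313,246)]),.041)
print('mn');quad(p,W,g([(314,294),(371,298),(369,347),(313,344)]),.036)
print(atz(p,(60+50/2.5,130+310/2.5),.021,W),atz(p,(60+373/2.5,130+291/2.5),.021,W))
print('lid', atz(p,(60+58/2.5,130+518/2.5),.045,W),atz(p,(60+405/2.5,130+478/2.5),.045,W))
E
```

```text
tray
c [ 0.458  -0.3256] horiz (np.float64(0.0452), np.float64(-3.7)) vert (np.float64(0.1689), np.float64(86.1))
case
c [ 0.4587 -0.3252] horiz (np.float64(0.0535), np.float64(-4.2)) vert (np.float64(0.1747), np.float64(85.8))
e1
c [ 0.4615 -0.2685] horiz (np.float64(0.0344), np.float64(-3.1)) vert (np.float64(0.0261), np.float64(86.4))
e2
c [ 0.4581 -0.3234] horiz (np.float64(0.033), np.float64(-3.5)) vert (np.float64(0.0259), np.float64(85.0))
mn
c [ 0.455  -0.3766] horiz (np.float64(0.0309), np.float64(-3.5)) vert (np.float64(0.0276), np.float64(87.9))
[ 0.43908052 -0.23624431  0.021     ] [ 0.42500302 -0.41028892  0.021     ]
lid [ 0.5431633 -0.2425822  0.045    ] [ 0.53005609 -0.42181785  0.045     ]
```

```bash
cat >> h.py <<'E'
C=np.array([.458,-.3255]);A=-4.0
def case(u,v,z):
    a=np.radians(A); return np.array([C[0]+u*np.cos(a)-v*np.sin(a),C[1]+u*np.sin(a)+v*np.cos(a),z])
def uv(P):
    a=np.radians(A); d=np.array(P[:2])-C; return np.array([d[0]*np.cos(a)+d[1]*np.sin(a),-d[0]*np.sin(a)+d[1]*np.cos(a)])
E
python3 - <<'E'
from h import *
d=np.load('w2.npz'); p=dict(intrinsics=d['K']); W=d['M']@d['H']
print(atz(p,(48,320),.03,W),atz(p,(38,320),.08,W))
delta(case(0,.087,.10),A); delta(case(0,.087,.026),A)
E
```

```text
[ 0.52236839 -0.19997957  0.03      ] [ 0.51597909 -0.20033252  0.08      ]
shift [-0.007   0.2006  0.1203] turn [-0.03  4.13  0.02] | rows 3.74401368753915 0.3861254167636271
shift [-0.007   0.2746  0.1203] turn [-0.03  4.13  0.02] | rows 4.797644650934301 0.3861254167636271
```

Request:
{"api": "arm_command", "payload": {
  "deltas": [-0.007,0.19,0.117,0,4.1,0,-0.007,0.19,0.117,0,4.1,0,-0.007,0.19,0.117,0,4.1,0,-0.007,0.19,0.117,0,4.1,0,-0.007,0.19,0.117,0,4.1,0,-0.007,0.23,0.117,0,4.1,0,-0.007,0.24,0.117,0,4.1,0,-0.007,0.24,0.117,0,4.1,0]
}}

```text
time: 5.68
ee_pos: [0.4636, -0.2443, 0.0614]
eef_rot: [0.707, -0.026, 0.026, -0.706]
ft_force: [0.1, -0.1, -0.6]
width: 0.0004
```

```bash
python3 - <<'E'
from h import *
M=T(); p=r.camera('wrist'); save(p,'w3'); p=r.camera('scene'); save(p,'s3')
im=cv2.imread('pics/s3.png')[150:310,170:350]; cv2.imwrite('pics/s3z.png',cv2.resize(im,None,fx=3.5,fy=3.5,interpolation=cv2.INTER_CUBIC))
print(uv(M[:2,3]),M[2,3],r.read_state()['ft_force'],r.read_state()['width'])
E
```

```text
[-0.00010836  0.08140809] 0.06144463827846862 [-0.37543523  0.89809088  0.54423033] 0.0005465530618921547
```

View pics/w3.png

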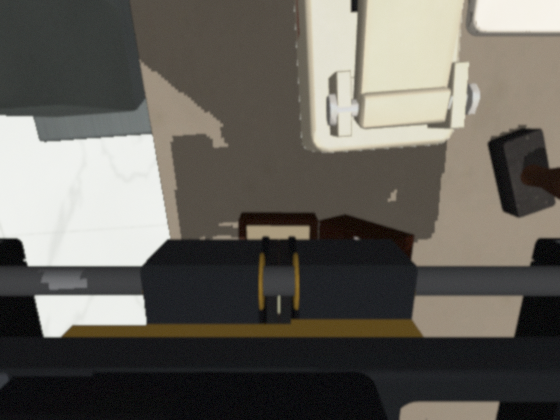

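View pics/s3z.png

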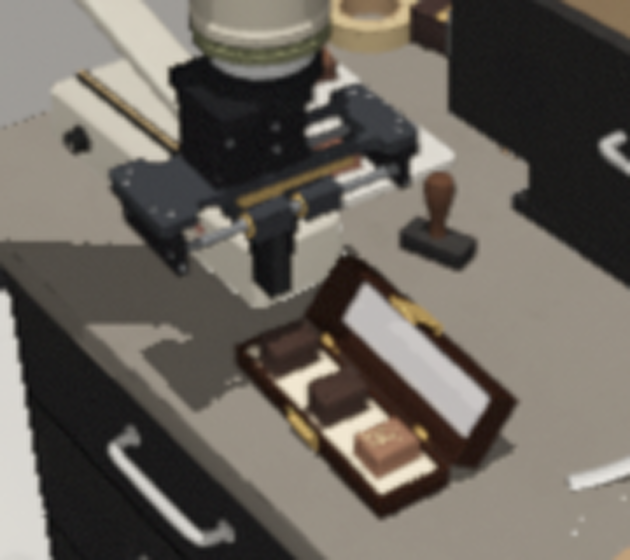

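Request:
{"api": "arm_command", "payload": {
  "deltas": [0,0.01,0.004,0,0,0,0,0.03,0.004,0,0,0,0,0.035,0.004,0,0,0,0,0.035,0.004,0,0,0,0,0.035,-0.004,0,0,0,0,0.035,-0.012,0,0,0,0,0.035,-0.02,0,0,0,0,0.035,-0.028,0,0,0]
}}

```text
time: 6.78
ee_pos: [0.4612, -0.2722, 0.0256]
eef_rot: [-0.707, 0.025, -0.026, 0.707]
ft_force: [-0.3, 0.9, -0.2]
width: 0.0009
```

```bash
python3 - <<'E'
from h import *
M=T(); p=r.camera('scene'); save(p,'s4')
im=cv2.imread('pics/s4.png')[150:310,170:350]; cv2.imwrite('pics/s4z.png',cv2.resize(im,None,fx=3.5,fy=3.5,interpolation=cv2.INTER_CUBIC))
print(uv(M[:2,3]),M[2,3],r.read_state()['ft_force'],r.read_state()['width'])
E
```

```text
[-0.00056895  0.05344031] 0.025634641362656568 [-0.12625882 -1.13725727  0.50626375] 0.0005144125036277709
```

View pics/s4z.png

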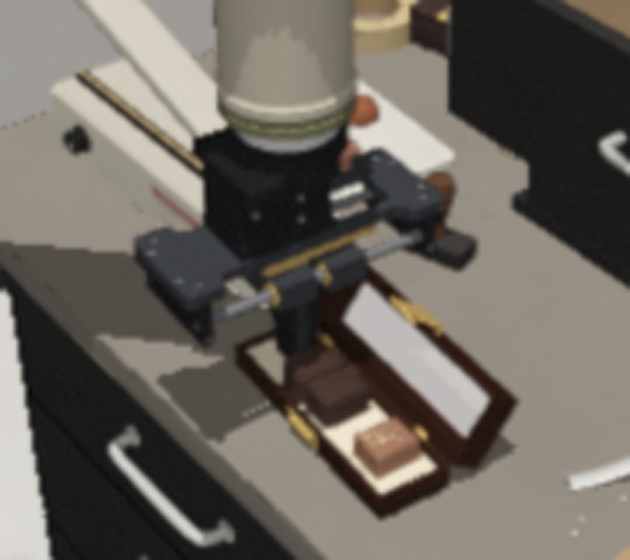

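Request:
{"api": "arm_command", "payload": {
  "deltas": [0,0,-0.006,0,0,0,0,0,-0.012,0,0,0,0,0,-0.018,0,0,0,0,0,-0.023,0,0,0,0,0,-0.028,0,0,0,0,0,-0.032,0,0,0,0,0,-0.034,0,0,0,0,0,-0.034,0,0,0]
}}

```text
time: 7.82
ee_pos: [0.4587, -0.3054, 0.0255]
eef_rot: [-0.707, 0.025, -0.025, 0.707]
ft_force: [-0.4, 0.0, -0.6]
width: 0.0003
```

```bash
python3 - <<'E'
from h import *
M=T(); p=r.camera('scene'); save(p,'s5')
im=cv2.imread('pics/s5.png')[150:310,170:350]; cv2.imwrite('pics/s5z.png',cv2.resize(im,None,fx=3.5,fy=3.5,interpolation=cv2.INTER_CUBIC))
print(uv(M[:2,3]),M[2,3],r.read_state()['ft_force'],r.read_state()['width'])
E
```

```text
[-0.00065801  0.02010247] 0.025487131643827994 [-1.05698846  1.00668304 -0.67858125] 0.0003303432010399695
```

View pics/s5z.png

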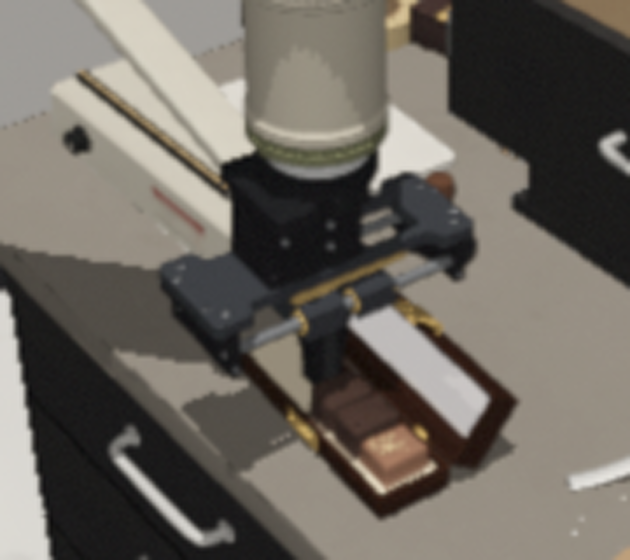

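Request:
{"api": "arm_command", "payload": {
  "deltas": [0,0,-0.002,0,0,0,0,0,-0.004,0,0,0,0,0,-0.004,0,0,0]
}}

```text
time: 8.25
ee_pos: [0.4584, -0.3095, 0.0255]
eef_rot: [0.707, -0.025, 0.025, -0.707]
ft_force: [0.4, 0.4, 0.0]
width: 0.0004
```

```bash
python3 - <<'E'
from h import *
M=T();print(uv(M[:2,3]),r.read_state()['ft_force']); delta(list(M[:2,3])+[.15],A)
delta([.6335,-.0845,.15],80.5);delta([.6335,-.0845,.016],80.5)
E
```

```text
[-0.00069664  0.01598042] [0.42815709 0.43279241 0.04717491]
shift [-0.     -0.1245 -0.    ] turn [ 0.   -0.13 -0.  ] | rows 1.9919419852755567 0.011921801264214993
shift [ 0.1584 -0.1245  0.237 ] turn [  0.   -84.63  -0.  ] | rows 4.9775659673677906 7.90911464332583
shift [0.1584 0.0095 0.237 ] turn [  0.   -84.63  -0.  ] | rows 4.564148521535694 7.90911464332583
```

Request:
{"api": "arm_command", "payload": {
  "deltas": [0,-0.03,0.008,0,0,0,0,-0.09,0.008,0,0,0,0,-0.15,0.02,0,-6,0,0.03,-0.175,0.06,0,-16,0,0.06,-0.175,0.11,0,-26,0,0.1,-0.175,0.15,0,-36,0,0.14,-0.175,0.19,0,-46,0,0.158,-0.165,0.235,0,-56,0],
  "hand": 0.8
}}

```text
time: 9.25
ee_pos: [0.6348, -0.0851, 0.1906]
eef_rot: [0.635, 0.311, -0.311, -0.635]
ft_force: [0.8, -0.9, -0.8]
width: 0.067
```

```bash
python3 - <<'E'
from h import *
delta([.635,-.085,.15],80.5); print(r.read_state()['joint_positions'])
E
```

```text
shift [ 0.0002  0.0406 -0.0001] turn [ 7.000e-02 -2.829e+01  1.000e-02] | rows 0.6490799639999653 2.643962661754416
[-0.28034992  0.40146154  0.45346789  1.48470994 -0.17861388  1.2952645
  1.10141984]
```

Request:
{"api": "arm_command", "payload": {
  "deltas": [0,0.04,0,0,-10,0,0,0.04,0,0,-20,0,0,0.04,0,0,-28.3,0,0,0.04,0,0,-28.3,0],
  "hand": 0.8
}}

```text
time: 9.75
ee_pos: [0.6329, -0.0864, 0.1504]
eef_rot: [-0.541, -0.455, 0.455, 0.541]
ft_force: [-0.0, 0.4, -0.2]
width: 0.0697
```

```bash
python3 - <<'E'
from h import *
np.set_printoptions(precision=4,suppress=True)
M=T(); p=r.camera('wrist'); save(p,'w6'); print(M)
np.savez('w6.npz',M=M,K=p['intrinsics'],H=p['hand_eye'])
E
```

```text
[[ 0.1716 -0.0001 -0.9852  0.6329]
 [ 0.9852  0.0002  0.1716 -0.0864]
 [ 0.0002 -1.      0.0001  0.1504]
 [ 0.      0.      0.      1.    ]]
```

View pics/w6.png

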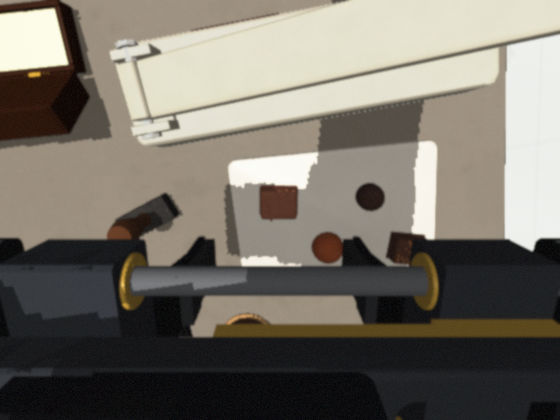

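```bash
python3 - <<'E'
from h import *
im=cv2.imread('pics/w6.png')[170:240,230:330]; cv2.imwrite('pics/w6z.png',np.clip(cv2.resize(im,None,fx=7,fy=7,interpolation=cv2.INTER_CUBIC).astype(float)*1.7,0,255).astype(np.uint8))
E
```

```text
(no output)
```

View pics/w6z.png

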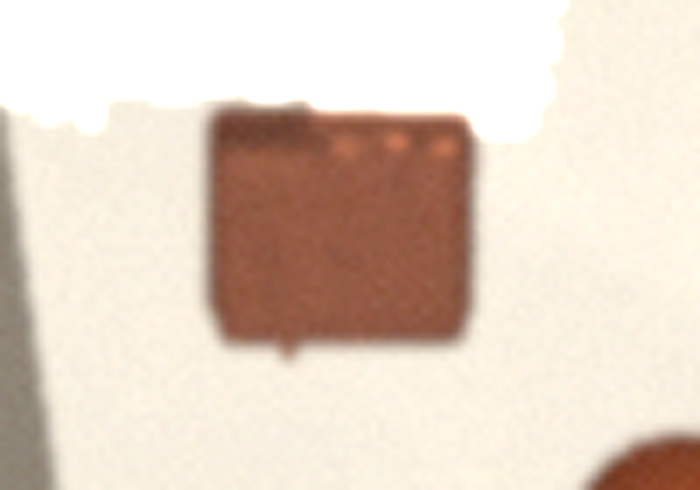

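```bash
python3 - <<'E'
from h import *
d=np.load('w6.npz'); p=dict(intrinsics=d['K']); M=d['M'];W=M@d['H']
g=lambda L:[(230+a/7,170+b/7) for a,b in L]
quad(p,W,g([(213,128),(470,128),(466,342),(220,342)]),.03)
quad(p,W,g([(213,112),(470,116),(466,342),(220,342)]),.02)
for rc,z in [((204,278.7),.03),((202.6,278.7),.02)]:
    X=atz(p,rc,z,W); print(X, M[:3,:3].T@(X-M[:3,3]))
delta([.635,-.085,.014],80)
E
```

```text
c [ 0.6344 -0.0864] horiz (np.float64(0.0329), np.float64(80.2)) vert (np.float64(0.0289), np.float64(170.6))
c [ 0.6361 -0.0867] horiz (np.float64(0.0341), np.float64(79.7)) vert (np.float64(0.0319), np.float64(170.6))
[ 0.63463134 -0.08660507  0.03      ] [ 4.91938559e-05  1.20421342e-01 -1.78627939e-03]
[ 0.63583125 -0.08680388  0.02      ] [ 5.74419603e-05  1.30421168e-01 -3.00394725e-03]
shift [ 0.0016  0.1365 -0.0018] turn [-0.   -0.01  0.01] | rows 2.1846664834488503 0.0013611482050674517
```

Request:
{"api": "arm_command", "payload": {
  "deltas": [0,0.06,-0.001,0,0,0,0,0.11,-0.002,0,0,0,0,0.13,-0.002,0,0,0,0,0.13,-0.002,0,0,0]
}}

```text
time: 10.3
ee_pos: [0.6345, -0.0866, 0.0201]
eef_rot: [-0.541, -0.455, 0.455, 0.542]
ft_force: [0.6, 0.4, 0.5]
width: 0.0699
```

Request:
{"api": "arm_command", "payload": {
  "deltas": [0,0,0,0,0,0,0,0,0,0,0,0,0,0,0,0,0,0,0,0,0,0,0,0,0,0,0,0,0,0],
  "hand": 0.2,
  "grip_force": 10
}}

```text
time: 10.92
ee_pos: [0.6351, -0.0865, 0.0208]
eef_rot: [0.541, 0.456, -0.455, -0.541]
ft_force: [0.2, -0.2, 2.1]
width: 0.0343
```

```bash
python3 - <<'E'
from h import *
np.set_printoptions(precision=4,suppress=True)
print(r.read_state()['width'],r.read_state()['ft_force'])
M=T();print(M[:3,3])
for z in (.15,.10,.0270): delta(case(0,.028,z),A)
E
```

```text
0.034258724328265815 [ 0.1826 -0.1908  2.1386]
[ 0.6351 -0.0865  0.0208]
shift [-0.2378 -0.1293  0.1365] turn [ 0.01 84.19  0.03] | rows 4.850198862561303 7.8679173134275215
shift [-0.2378 -0.0793  0.1366] turn [ 0.01 84.19  0.03] | rows 4.567059856994378 7.8679173134275215
shift [-0.2378 -0.0063  0.1366] turn [ 0.01 84.19  0.03] | rows 4.38904608822899 7.8679173134275215
```

Request:
{"api": "arm_command", "payload": {
  "deltas": [0,-0.03,0,0,0,0,0,-0.08,0,0,0,0,-0.02,-0.14,0.01,0,8,0,-0.07,-0.18,0.04,0,18,0,-0.12,-0.18,0.06,0,28,0,-0.16,-0.18,0.09,0,38,0,-0.2,-0.18,0.12,0,48,0,-0.238,-0.18,0.136,0,58,0]
}}

```text
time: 11.92
ee_pos: [0.4586, -0.2991, 0.2007]
eef_rot: [-0.694, -0.134, 0.133, 0.695]
ft_force: [0.6, 0.3, 0.1]
width: 0.0348
```

Request:
{"api": "arm_command", "payload": {
  "deltas": [0,0,0,0,10,0,0,0.03,0,0,20,0,0,0.06,0,0,26.2,0,0,0.08,0,0,26.2,0,0,0.08,0,0,26.2,0]
}}

```text
time: 12.55
ee_pos: [0.4594, -0.2974, 0.1194]
eef_rot: [-0.706, 0.026, -0.024, 0.707]
ft_force: [-0.4, -0.5, -0.2]
width: 0.035
```

```bash
python3 - <<'E'
from h import *
np.set_printoptions(precision=4,suppress=True)
print(r.read_state()['width'],r.read_state()['ft_force'])
M=T();print(M[:3,3],uv(M[:2,3]))
p=r.camera('wrist'); save(p,'w7');np.savez('w7.npz',M=M,K=p['intrinsics'],H=p['hand_eye'])
p=r.camera('scene'); save(p,'s7')
im=cv2.imread('pics/s7.png')[150:310,170:350]; cv2.imwrite('pics/s7z.png',cv2.resize(im,None,fx=3.5,fy=3.5,interpolation=cv2.INTER_CUBIC))
for z in (.10,.0270): delta(case(0,.027,z),A)
E
```

```text
0.03499689540476246 [-0.3944 -0.5297 -0.2059]
[ 0.4594 -0.2974  0.1194] [-0.0006  0.0281]
shift [-0.0007  0.0212 -0.0005] turn [ 0.01 -0.01  0.03] | rows 0.3398226632782225 0.003161973908726442
shift [-0.0007  0.0942 -0.0004] turn [ 0.01 -0.01  0.03] | rows 1.5076329814429554 0.003161973908726442
```

View pics/w7.png

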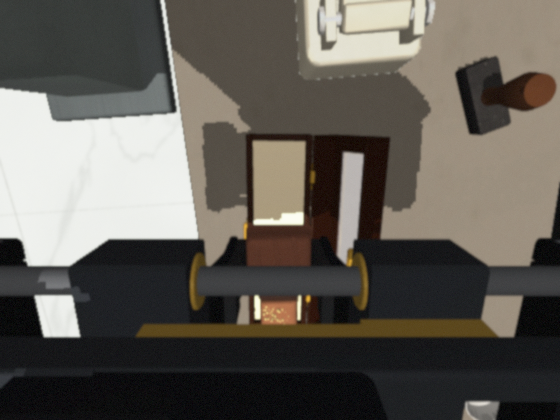

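View pics/s7z.png

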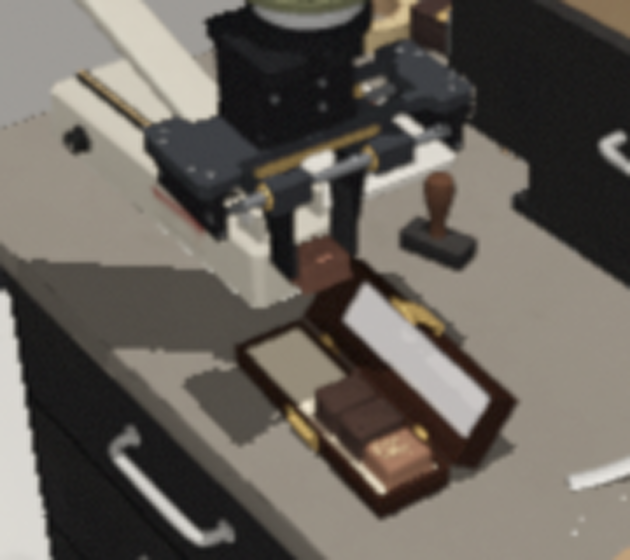

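Request:
{"api": "arm_command", "payload": {
  "deltas": [0,0.05,0,0,0,0,0,0.075,0,0,0,0,0,0.085,0,0,0,0,0,0.09,0,0,0,0,0,0.093,0,0,0,0,0,0.093,0,0,0,0]
}}

```text
time: 13.4
ee_pos: [0.4608, -0.2981, 0.0281]
eef_rot: [0.707, -0.024, 0.025, -0.707]
ft_force: [-0.3, -0.0, -0.7]
width: 0.0347
```

```bash
python3 - <<'E'
from h import *
np.set_printoptions(precision=4,suppress=True)
print(r.read_state()['width'],r.read_state()['ft_force'])
M=T();print(M[:3,3],uv(M[:2,3]))
p=r.camera('scene'); save(p,'s8')
im=cv2.imread('pics/s8.png')[150:310,170:350]; cv2.imwrite('pics/s8z.png',cv2.resize(im,None,fx=3.5,fy=3.5,interpolation=cv2.INTER_CUBIC))
E
```

```text
0.034715659314920266 [-0.3284 -0.0455 -0.7145]
[ 0.4608 -0.2981  0.0281] [0.0008 0.0275]
```

View pics/s8z.png

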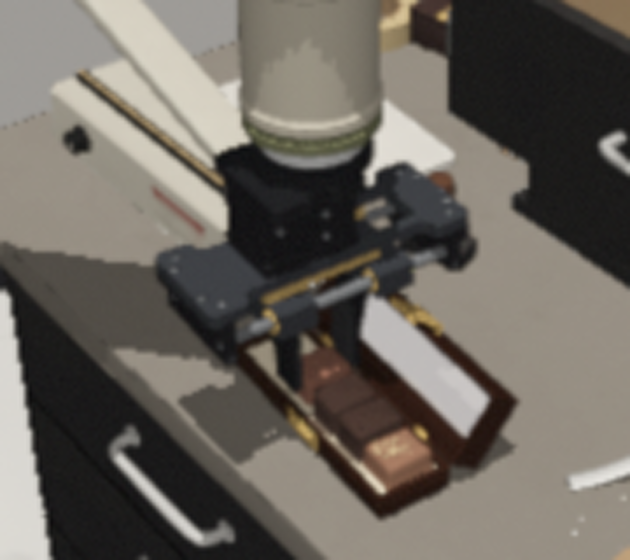

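Request:
{"api": "arm_command", "payload": {
  "deltas": [0,0.0013,0,0,0,0,0,0.0013,0,0,0,0,0,0.0013,0,0,0,0]
}}

```text
time: 13.82
ee_pos: [0.4607, -0.298, 0.0268]
eef_rot: [0.707, -0.024, 0.025, -0.707]
ft_force: [-0.6, 1.8, 6.6]
width: 0.0344
```

Request:
{"api": "arm_command", "payload": {
  "deltas": [0,0,0,0,0,0,0,0,0,0,0,0,0,0,0,0,0,0],
  "hand": 0.54
}}

```text
time: 14.2
ee_pos: [0.4602, -0.2979, 0.0261]
eef_rot: [-0.707, 0.025, -0.025, 0.707]
ft_force: [-0.1, -0.3, 0.5]
width: 0.046
```

```bash
python3 - <<'E'
from h import *
np.set_printoptions(precision=4,suppress=True)
print(r.read_state()['width'],r.read_state()['ft_force'],T()[:3,3])
for z in (.2,.15,.0215): delta([.7035,.031,z],74.5)
E
```

```text
0.04600215516243837 [-0.0767 -0.3266  0.4814] [ 0.4602 -0.2979  0.0261]
shift [ 0.2196 -0.1739  0.3451] turn [ -0.01 -78.51  -0.01] | rows 7.111713724585847 7.33734415240658
shift [ 0.2196 -0.1239  0.3451] turn [ -0.01 -78.51  -0.01] | rows 6.838422033590146 7.33734415240658
shift [0.2197 0.0046 0.3451] turn [ -0.01 -78.51  -0.01] | rows 6.54506986201785 7.33734415240658
```

Request:
{"api": "arm_command", "payload": {
  "deltas": [0,-0.04,0,0,0,0,0,-0.1,0,0,0,0,0.02,-0.155,0.02,0,-8,0,0.05,-0.18,0.07,0,-18,0,0.08,-0.18,0.12,0,-28,0,0.11,-0.18,0.17,0,-38,0,0.14,-0.18,0.22,0,-48,0,0.17,-0.18,0.27,0,-58,0],
  "hand": 0.8
}}

```text
time: 15.2
ee_pos: [0.6497, -0.0388, 0.2061]
eef_rot: [-0.629, -0.323, 0.323, 0.629]
ft_force: [1.6, -0.1, -0.1]
width: 0.0695
```

```bash
python3 - <<'E'
from h import *
print(T()[:3,3],r.read_state()['joint_positions'])
for z in (.15,): delta([.7035,.031,z],74.5)
E
```

```text
[ 0.64965766 -0.03875504  0.20614376] [-0.32020913  0.41282062  0.41986674  1.43038856 -0.16932795  1.33402209
  1.05604698]
shift [ 0.0881  0.0562 -0.0031] turn [-0.000e+00 -2.018e+01  2.000e-02] | rows 1.67174240008361 1.8862398517313084
```

Request:
{"api": "arm_command", "payload": {
  "deltas": [0.045,0.02,-0.001,0,-10,0,0.088,0.04,-0.003,0,-20.2,0,0.088,0.056,-0.003,0,-20.2,0,0.088,0.056,-0.003,0,-20.2,0]
}}

```text
time: 15.7
ee_pos: [0.7019, 0.0281, 0.1484]
eef_rot: [-0.564, -0.425, 0.427, 0.565]
ft_force: [-0.6, 0.1, 0.5]
width: 0.0695
```

```bash
python3 - <<'E'
from h import *
np.set_printoptions(precision=4,suppress=True)
M=T(); p=r.camera('wrist'); save(p,'w9'); print(M)
np.savez('w9.npz',M=M,K=p['intrinsics'],H=p['hand_eye'])
X=proj(p,np.array([.7035,.031,.031]),wristW(M,p)); print(X)
c0,r0=int(X[0])-50,int(X[1])-35
im=cv2.imread('pics/w9.png')[r0:r0+70,c0:c0+100]; print(c0,r0); cv2.imwrite('pics/w9z.png',np.clip(cv2.resize(im,None,fx=7,fy=7,interpolation=cv2.INTER_CUBIC).astype(float)*2.2,0,255).astype(np.uint8))
E
```

```text
[[ 0.274  -0.0031 -0.9617  0.7019]
 [ 0.9617 -0.001   0.274   0.0281]
 [-0.0019 -1.      0.0027  0.1484]
 [ 0.      0.      0.      1.    ]]
[282.4133 204.0184]
232 169
```

View pics/w9z.png

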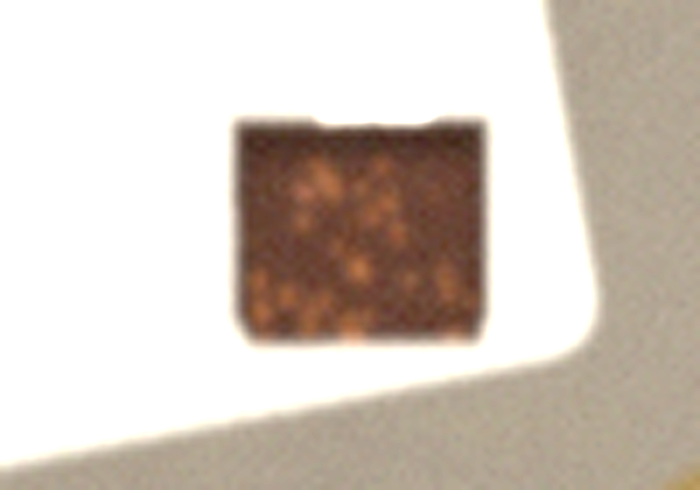

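View pics/w9.png

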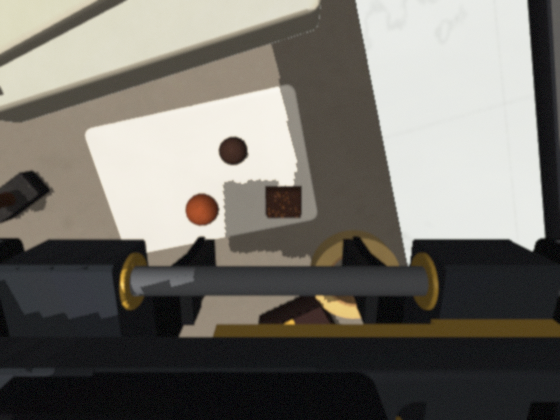

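```bash
python3 - <<'E'
from h import *
np.set_printoptions(precision=4,suppress=True)
d=np.load('w9.npz'); p=dict(intrinsics=d['K']); M=d['M'];W=M@d['H']
g=lambda L:[(232+a/7,169+b/7) for a,b in L]
quad(p,W,g([(236,122),(486,120),(482,342),(243,342)]),.021)
for rc,z in [((203,283.6),.031),((202,283.6),.021),((209,202),.02)]:
    X=atz(p,rc,z,W); print(X, M[:3,:3].T@(X-M[:3,3]))
X=atz(p,(202.5,283.6),.026,W)
delta([X[0],X[1],.021],74.1)
E
```

```text
c [0.7047 0.032 ] horiz (np.float64(0.0328), np.float64(74.4)) vert (np.float64(0.0305), np.float64(164.8))
[0.7029 0.0323 0.031 ] [ 0.0045  0.1174 -0.0001]
[0.7044 0.032  0.021 ] [ 0.0046  0.1274 -0.0017]
[ 0.6902 -0.0443  0.02  ] [-0.0726  0.1286 -0.0089]
shift [0.005 0.129 0.   ] turn [-0.04 -0.06 -0.07] | rows 2.0652718975561175 0.009079056045611265
```

Request:
{"api": "arm_command", "payload": {
  "deltas": [0.005,0.05,-0.001,0,0,0,0.005,0.09,-0.001,0,0,0,0.005,0.12,-0.001,0,0,0,0.005,0.128,-0.001,0,0,0,0.005,0.128,-0.001,0,0,0],
  "hand": 0.6
}}

```text
time: 16.38
ee_pos: [0.7058, 0.0328, 0.0236]
eef_rot: [0.565, 0.426, -0.426, -0.564]
ft_force: [0.6, -0.2, 0.7]
width: 0.0524
```

Request:
{"api": "arm_command", "payload": {
  "deltas": [0,0,0,0,0,0,0,0,0,0,0,0,0,0,0,0,0,0,0,0,0,0,0,0],
  "hand": 0.2
}}

```text
time: 16.88
ee_pos: [0.7058, 0.0335, 0.0231]
eef_rot: [0.564, 0.427, -0.426, -0.564]
ft_force: [-1.1, -0.3, 6.1]
width: 0.0325
```

```bash
python3 - <<'E'
from h import *
np.set_printoptions(precision=4,suppress=True)
print(r.read_state()['width'],r.read_state()['ft_force'],T()[:3,3])
for z in (.2,.10,): delta(case(0,.0625,z),A)
E
```

```text
0.03248962970561675 [-1.1488 -0.3225  6.1433] [0.7058 0.0335 0.0231]
shift [-0.3516 -0.1772  0.1532] turn [ 0.03 78.19  0.07] | rows 6.760607882612711 7.307092591713006
shift [-0.3517 -0.0772  0.1533] turn [ 0.03 78.19  0.07] | rows 6.261666951042246 7.307092591713006
```

Request:
{"api": "arm_command", "payload": {
  "deltas": [0,0,0,0,0,0,0,0.003,0,0,0,0,0,0.003,0,0,0,0],
  "hand": 0.55
}}

```text
time: 17.25
ee_pos: [0.7048, 0.0335, 0.0185]
eef_rot: [-0.564, -0.426, 0.427, 0.564]
ft_force: [-0.0, -0.3, 0.3]
width: 0.0462
```

Request:
{"api": "arm_command", "payload": {
  "deltas": [0,0,0,0,0,0,0,0,0,0,0,0,0,0,0,0,0,0,0,0,0,0,0,0],
  "hand": 0.2
}}

```text
time: 17.75
ee_pos: [0.7053, 0.0335, 0.0193]
eef_rot: [-0.564, -0.426, 0.426, 0.564]
ft_force: [0.5, 0.3, 0.0]
width: 0.0333
```

```bash
python3 - <<'E'
from h import *
np.set_printoptions(precision=4,suppress=True)
print(r.read_state()['width'],r.read_state()['ft_force'],T()[:3,3])
for z in (.2,.10,): delta(case(0,.0625,z),A)
E
```

```text
0.033286681765707156 [0.4999 0.307  0.015 ] [0.7053 0.0335 0.0193]
shift [-0.3516 -0.1808  0.1529] turn [-0.   78.19  0.01] | rows 6.782484497732078 7.307153987766571
shift [-0.3516 -0.0808  0.1529] turn [-0.   78.19  0.01] | rows 6.269600692814623 7.307153987766571
```

Request:
{"api": "arm_command", "payload": {
  "deltas": [0,-0.03,0,0,0,0,0,-0.08,0,0,0,0,-0.02,-0.14,0.01,0,4,0,-0.07,-0.18,0.03,0,14,0,-0.12,-0.19,0.05,0,24,0,-0.175,-0.19,0.07,0,34,0,-0.23,-0.19,0.1,0,44,0,-0.285,-0.18,0.125,0,54,0]
}}

```text
time: 18.75
ee_pos: [0.5062, -0.2082, 0.1999]
eef_rot: [0.697, 0.123, -0.121, -0.696]
ft_force: [0.2, -0.7, 0.6]
width: 0.0336
```

```bash
python3 - <<'E'
from h import *
np.set_printoptions(precision=4,suppress=True)
print(r.read_state()['width'],r.read_state()['ft_force'],T()[:3,3])
for z in (.11,): delta(case(0,.0625,z),A)
E
```

```text
0.033602499940736476 [ 0.227  -0.6934  0.6182] [ 0.5062 -0.2082  0.1999]
shift [-0.0601  0.0898 -0.0368] turn [ 0.   23.85  0.12] | rows 1.8259272665777304 2.229014422044994
```

Request:
{"api": "arm_command", "payload": {
  "deltas": [-0.06,0.02,-0.037,0,10,0,-0.06,0.06,-0.037,0,20,0,-0.06,0.09,-0.037,0,23.8,0,-0.06,0.09,-0.037,0,23.8,0,-0.06,0.09,-0.037,0,23.8,0]
}}

```text
time: 19.38
ee_pos: [0.4646, -0.2623, 0.1105]
eef_rot: [0.707, -0.021, 0.022, -0.707]
ft_force: [-0.1, 0.4, 0.7]
width: 0.0332
```

```bash
python3 - <<'E'
from h import *
np.set_printoptions(precision=4,suppress=True)
print(r.read_state()['width'],r.read_state()['ft_force'])
M=T();print(M[:3,3],uv(M[:2,3]))
p=r.camera('wrist'); save(p,'w10');np.savez('w10.npz',M=M,K=p['intrinsics'],H=p['hand_eye'])
p=r.camera('scene'); save(p,'s10')
im=cv2.imread('pics/s10.png')[150:310,170:350]; cv2.imwrite('pics/s10z.png',cv2.resize(im,None,fx=3.5,fy=3.5,interpolation=cv2.INTER_CUBIC))
delta(case(0,.0625,.026),A)
E
```

```text
0.033184001872240576 [-0.1351  0.3874  0.6885]
[ 0.4646 -0.2623  0.1105] [0.0021 0.0635]
shift [-0.0026  0.0847 -0.001 ] turn [0.02 0.47 0.13] | rows 1.3553060386651117 0.045856548138129186
```

View pics/w10.png

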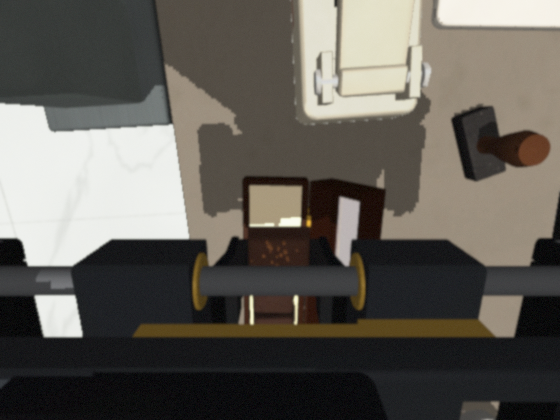

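View pics/s10z.png

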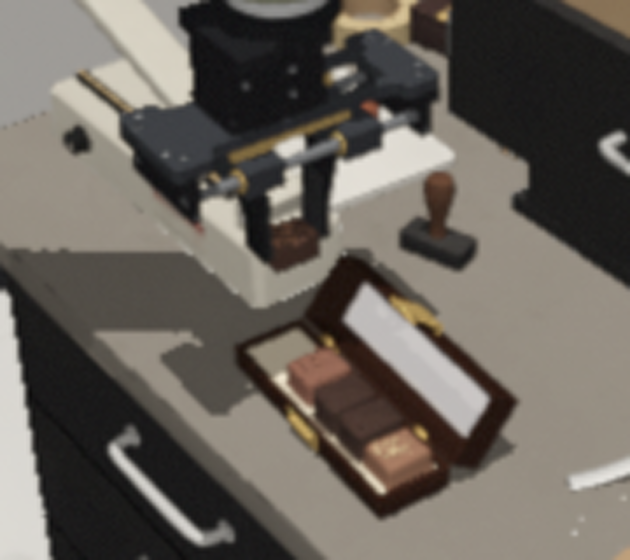

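Request:
{"api": "arm_command", "payload": {
  "deltas": [-0.0025,0.04,-0.001,0,0.5,0,-0.0025,0.065,-0.001,0,0.5,0,-0.0025,0.075,-0.001,0,0.5,0,-0.0025,0.08,-0.001,0,0.5,0,-0.0025,0.083,-0.001,0,0.5,0,-0.0025,0.083,-0.001,0,0.5,0]
}}

```text
time: 20.23
ee_pos: [0.4617, -0.263, 0.0267]
eef_rot: [0.707, -0.025, 0.026, -0.707]
ft_force: [-0.3, 0.0, -0.6]
width: 0.0337
```

```bash
python3 - <<'E'
from h import *
np.set_printoptions(precision=4,suppress=True)
M=T();print(r.read_state()['width'],r.read_state()['ft_force'],M[:3,3],uv(M[:2,3]))
p=r.camera('scene'); save(p,'s11')
im=cv2.imread('pics/s11.png')[150:310,170:350]; cv2.imwrite('pics/s11z.png',cv2.resize(im,None,fx=3.5,fy=3.5,interpolation=cv2.INTER_CUBIC))
E
```

```text
0.03368592363724176 [-0.2898  0.0126 -0.6492] [ 0.4617 -0.263   0.0267] [-0.0007  0.0626]
```

View pics/s11z.png

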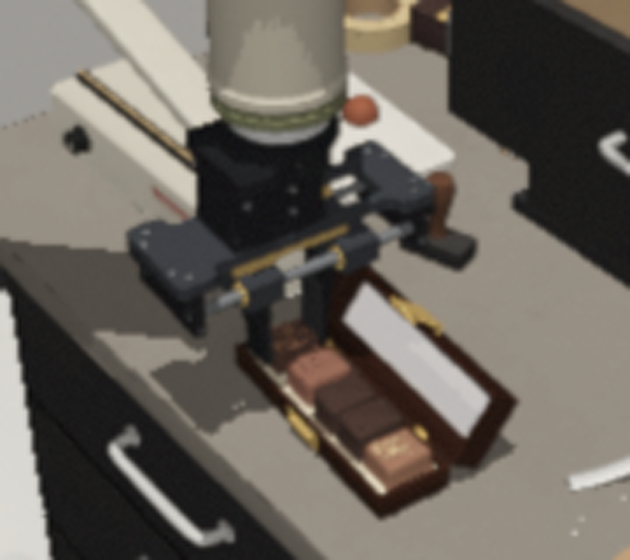

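Fits. Lower the last millimetre, release, and rise for a look.

Request:
{"api": "arm_command", "payload": {
  "deltas": [0,0.0012,0,0,0,0,0,0.0012,0,0,0,0]
}}

```text
time: 20.52
ee_pos: [0.4613, -0.2629, 0.0251]
eef_rot: [-0.707, 0.025, -0.025, 0.707]
ft_force: [-0.1, 0.4, 0.1]
width: 0.0331
```

Request:
{"api": "arm_command", "payload": {
  "deltas": [0,0,0,0,0,0,0,0,0,0,0,0,0,0,0,0,0,0],
  "hand": 0.54
}}

```text
time: 20.9
ee_pos: [0.4613, -0.2629, 0.025]
eef_rot: [-0.707, 0.025, -0.025, 0.707]
ft_force: [-0.3, -0.3, -0.2]
width: 0.0461
```

Request:
{"api": "arm_command", "payload": {
  "deltas": [0,-0.04,0,0,0,0,0,-0.1,0,0,0,0,0,-0.16,-0.04,0,0,0,0,-0.22,-0.09,0,0,0,0,-0.22,-0.09,0,0,0,0,-0.22,-0.09,0,0,0]
}}

```text
time: 21.65
ee_pos: [0.4547, -0.3543, 0.2461]
eef_rot: [0.707, -0.026, 0.027, -0.706]
ft_force: [0.9, 0.6, -0.5]
width: 0.047
```

```bash
python3 - <<'E'
from h import *
np.set_printoptions(precision=4,suppress=True)
M=T();print(r.read_state()['width'],M[:3,3],uv(M[:2,3]))
p=r.camera('wrist'); save(p,'w12');np.savez('w12.npz',M=M,K=p['intrinsics'],H=p['hand_eye'])
im=cv2.imread('pics/w12.png')[60:250,190:400]; cv2.imwrite('pics/w12z.png',np.clip(cv2.resize(im,None,fx=3.1,fy=3.1,interpolation=cv2.INTER_CUBIC).astype(float)*1.7,0,255).astype(np.uint8))
E
```

```text
0.04702746835396941 [ 0.4547 -0.3543  0.2461] [-0.0013 -0.0289]
```

View pics/w12z.png

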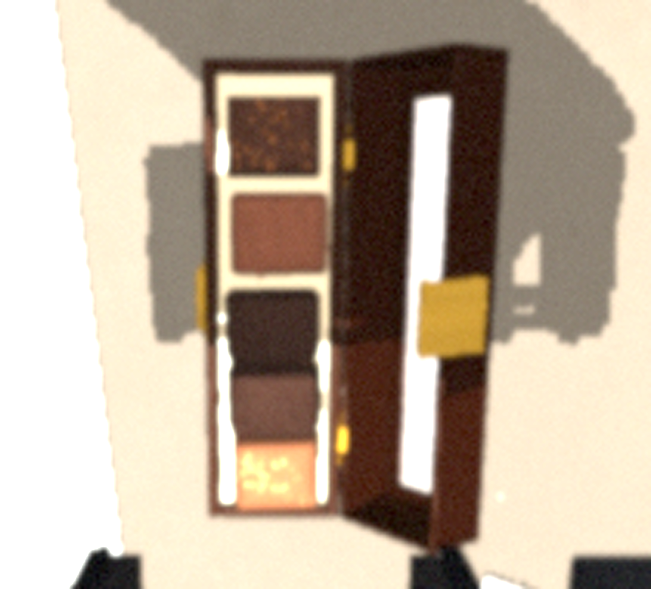

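```bash
python3 - <<'E'
from h import *
np.set_printoptions(precision=4,suppress=True)
delta(case(.098,0,.2),86);delta(case(.098,0,.12),86); print(r.read_state()['joint_positions'])
d=np.load('w12.npz'); p=dict(intrinsics=d['K']); W=d['M']@d['H']
g=lambda a,b:(60+b/3.1,190+a/3.1)
for pt in [(508,50),(478,540),(455,45),(435,548)]:
  for z in (.04,.05,.06): print(pt,z,uv(atz(p,g(*pt),z,W)))
quadpts=[(230,97),(320,97),(320,174),(228,174)]
for L,z in [(quadpts,.037),([(233,195),(326,193),(328,268),(235,272)],.036)]:
  quad(p,W,[(190+a/3.1,60+b/3.1) for a,b in L],z)
d=np.load('w2.npz'); p=dict(intrinsics=d['K']); W=d['M']@d['H']
print('handle',atz(p,(230,460),.18,W),atz(p,(250,435),.18,W))
E
```

```text
shift [0.0993 0.0445 0.0276] turn [ -0.01 -90.16   0.01] | rows 1.7962359534194532 8.425725393191806
shift [0.0993 0.1245 0.0275] turn [ -0.01 -90.16   0.01] | rows 2.586283275303612 8.425725393191806
[-0.0585  0.2497  0.7664  1.5988 -0.1761  1.3644  0.6561]
(508, 50) 0.04 [0.0809 0.0888]
(508, 50) 0.05 [0.0787 0.0875]
(508, 50) 0.06 [0.0764 0.0862]
(478, 540) 0.04 [ 0.0796 -0.0921]
(478, 540) 0.05 [ 0.0774 -0.0885]
(478, 540) 0.06 [ 0.0752 -0.0848]
(455, 45) 0.04 [0.0624 0.0904]
(455, 45) 0.05 [0.0606 0.0891]
(455, 45) 0.06 [0.0589 0.0878]
(435, 548) 0.04 [ 0.0627 -0.0954]
(435, 548) 0.05 [ 0.061  -0.0917]
(435, 548) 0.06 [ 0.0592 -0.0879]
c [ 0.4618 -0.2649] horiz (np.float64(0.0326), np.float64(-4.2)) vert (np.float64(0.0263), np.float64(85.0))
c [ 0.4615 -0.2988] horiz (np.float64(0.0343), np.float64(-2.4)) vert (np.float64(0.0273), np.float64(87.4))
handle [ 0.6413 -0.3865  0.18  ] [ 0.6204 -0.4067  0.18  ]
```

Request:
{"api": "arm_command", "payload": {
  "deltas": [0.01,0.0,0.01,0,-10,0,0.02,0.0,0.02,0,-20,0,0.03,0.0,0.03,0,-30,0,0.04,0.0,0.04,0,-40,0,0.06,0.0,0.05,0,-50,0,0.08,0.0,0.055,0,-60,0,0.09,0.02,0.0575,0,-70,0,0.1,0.044,0.0575,0,-80,0],
  "hand": 0
}}

```text
time: 22.7
ee_pos: [0.5592, -0.3002, 0.1988]
eef_rot: [-0.555, -0.437, 0.437, 0.557]
ft_force: [-0.3, -0.4, 0.6]
width: 0.0004
```

```bash
python3 - <<'E'
from h import *
np.set_printoptions(precision=4,suppress=True)
M=T(); print(uv(M[:2,3]),M[2,3]);delta(case(.099,.03,.12),86);print(r.read_state()['joint_positions'])
E
```

```text
[0.0992 0.0323] 0.19877901944464454
shift [-0.0024  0.0788 -0.0004] turn [-0.1  -9.65  0.07] | rows 1.2609935732929913 0.901729122183086
[ 0.0427  0.3911  0.4993  1.4893 -0.1906  1.3116  1.8921]
```

Request:
{"api": "arm_command", "payload": {
  "deltas": [-0.002,0.02,0,0,-9.7,0,-0.002,0.06,0,0,-9.7,0,-0.002,0.1,0,0,-9.7,0,-0.002,0.14,0,0,-9.7,0,-0.002,0.165,0,0,-9.7,0,-0.002,0.167,0,0,-9.7,0]
}}

```text
time: 23.45
ee_pos: [0.5563, -0.3019, 0.0308]
eef_rot: [-0.517, -0.48, 0.481, 0.521]
ft_force: [-0.1, 1.7, 0.5]
width: 0.0006
```

```bash
python3 - <<'E'
from h import *
np.set_printoptions(precision=4,suppress=True)
M=T(); print(uv(M[:2,3]),M[2,3],r.read_state()['ft_force'])
for n,k in [('scene',(slice(130,310),slice(190,390))),('side',(slice(150,270),slice(200,360)))]:
    p=r.camera(n); cv2.imwrite('pics/%s13.png'%n,cv2.resize(p['image'][k][:,:,::-1],None,fx=3,fy=3,interpolation=cv2.INTER_CUBIC))
E
```

```text
[0.0964 0.0304] 0.030753898447939364 [-0.1402  1.7302  0.478 ]
```

View pics/scene13.png

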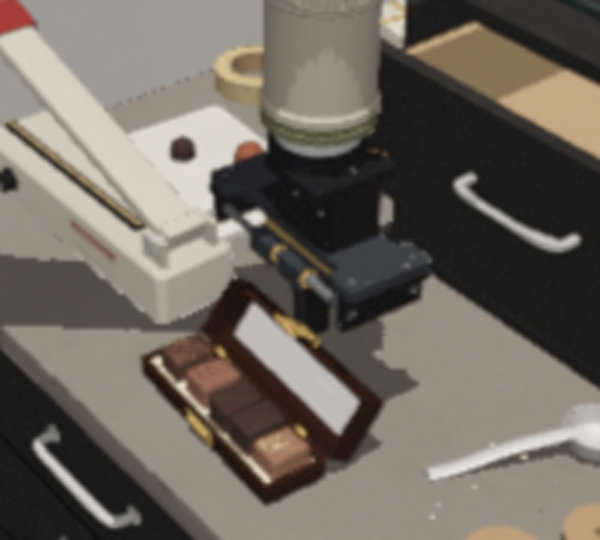

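View pics/side13.png

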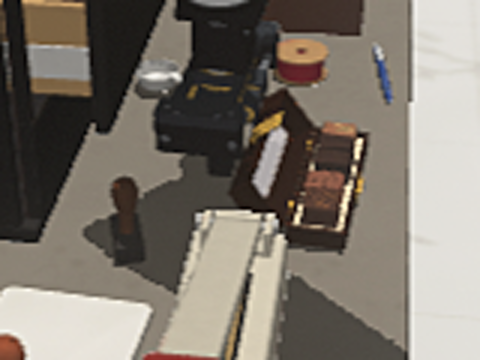

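Request:
{"api": "arm_command", "payload": {
  "deltas": [0,0,0.008,0,0,0,0,-0.005,0.016,0,0,0,0,-0.012,0.024,0,0,0,0,-0.02,0.03,0,0,0,0,-0.028,0.034,0,0,0,0,-0.034,0.04,0,0,0,0,-0.034,0.04,0,0,0]
}}

```text
time: 24.42
ee_pos: [0.5177, -0.3016, 0.0683]
eef_rot: [-0.519, -0.48, 0.48, 0.519]
ft_force: [1.3, 1.0, 0.1]
width: 0.0005
```

```bash
python3 - <<'E'
from h import *
np.set_printoptions(precision=4,suppress=True)
M=T(); print(uv(M[:2,3]),M[2,3],r.read_state()['ft_force'])
for n,k in [('scene',(slice(130,310),slice(190,390)))]:
    p=r.camera(n); cv2.imwrite('pics/%s14.png'%n,cv2.resize(p['image'][k][:,:,::-1],None,fx=3,fy=3,interpolation=cv2.INTER_CUBIC))
E
```

```text
[0.0579 0.028 ] 0.06832490297283902 [1.3243 0.9711 0.0855]
```

View pics/scene14.png

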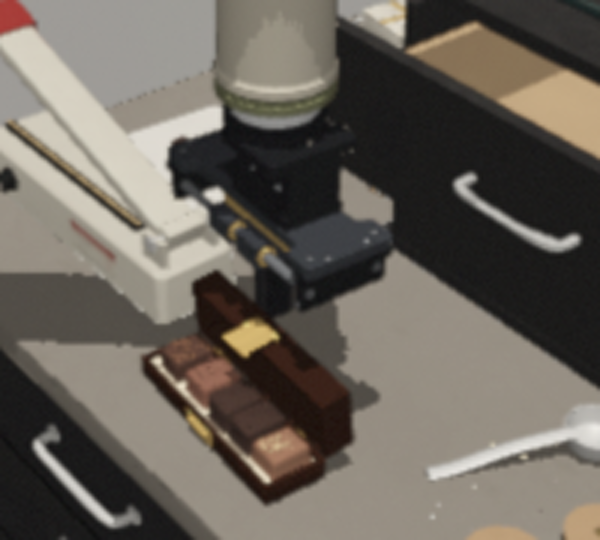

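Request:
{"api": "arm_command", "payload": {
  "deltas": [0,-0.003,0.008,0,0,0,0,-0.004,0.015,0,0,0,0,-0.005,0.022,0,0,0,0,-0.004,0.03,0,0,0,0,-0.002,0.037,0,0,0,0,0,0.044,0,0,0,0,0.004,0.05,0,0,0,0,0.007,0.055,0,0,0]
}}

```text
time: 25.48
ee_pos: [0.4629, -0.2971, 0.0606]
eef_rot: [-0.519, -0.48, 0.48, 0.519]
ft_force: [0.4, -0.0, -0.2]
width: 0.0005
```

```bash
python3 - <<'E'
from h import *
np.set_printoptions(precision=4,suppress=True)
M=T(); print(uv(M[:2,3]),M[2,3],r.read_state()['ft_force'])
for n,k in [('scene',(slice(130,310),slice(190,390)))]:
    p=r.camera(n); cv2.imwrite('pics/%s15.png'%n,cv2.resize(p['image'][k][:,:,::-1],None,fx=3,fy=3,interpolation=cv2.INTER_CUBIC))
E
```

```text
[0.0029 0.0286] 0.06059844954923489 [ 0.3734 -0.0066 -0.2413]
```

View pics/scene15.png

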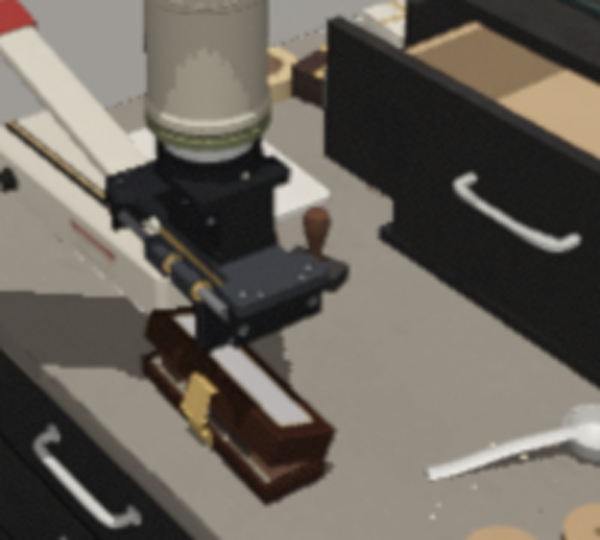

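Request:
{"api": "arm_command", "payload": {
  "deltas": [0,-0.018,0,0,0,0,-0.015,-0.018,0.01,0,0,0,-0.0286,-0.018,0.022,0,0,0,-0.0286,-0.012,0.022,0,0,0,-0.0286,-0.005,0.022,0,0,0,-0.0286,0.002,0.022,0,0,0,-0.0286,0.006,0.022,0,0,0]
}}

```text
time: 26.4
ee_pos: [0.4389, -0.3235, 0.0547]
eef_rot: [-0.518, -0.48, 0.481, 0.519]
ft_force: [-11.3, 6.0, 27.3]
width: 0.0007
```

```bash
python3 - <<'E'
from h import *
np.set_printoptions(precision=4,suppress=True)
M=T(); print(uv(M[:2,3]),M[2,3],r.read_state()['ft_force'])
E
```

```text
[-0.0192  0.0007] 0.054712462581292184 [-11.3066   6.0081  27.2767]
```

Request:
{"api": "arm_command", "payload": {
  "deltas": [0,0,0,0,0,0]
}}

```text
time: 26.52
ee_pos: [0.4387, -0.3234, 0.0549]
eef_rot: [-0.518, -0.48, 0.481, 0.52]
ft_force: [-5.7, 3.7, 8.3]
width: 0.0008
```

```bash
python3 - <<'E'
from h import *
np.set_printoptions(precision=4,suppress=True)
M=T(); print(uv(M[:2,3]),M[2,3],r.read_state()['ft_force'])
for n,k in [('scene',(slice(130,310),slice(190,390))),('side',(slice(150,270),slice(200,360)))]:
    p=r.camera(n); cv2.imwrite('pics/%s16.png'%n,cv2.resize(p['image'][k][:,:,::-1],None,fx=3,fy=3,interpolation=cv2.INTER_CUBIC))
print(r.read_state()['ft_force'])
E
```

```text
[-0.0194  0.0008] 0.0548597664372075 [-5.7152  3.7164  8.341 ]
[-5.8358  2.6096  9.1751]
```

View pics/scene16.png

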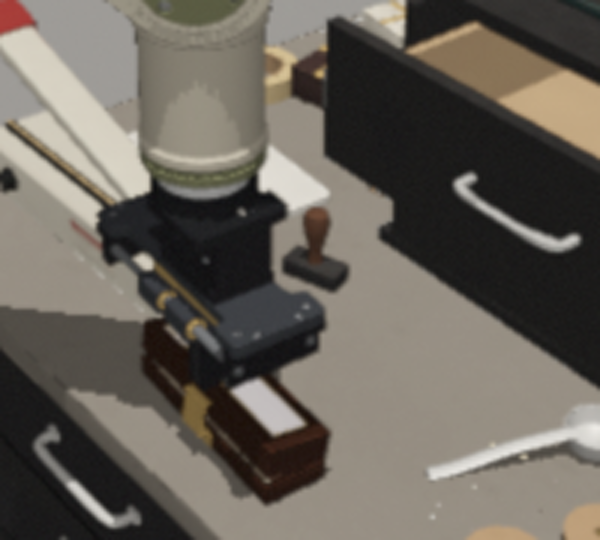

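View pics/side16.png

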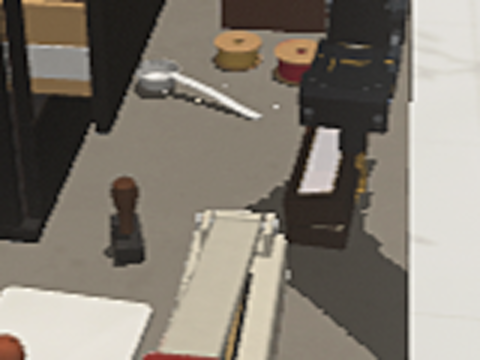

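At the bead; steady press is only about 9 N, so press further in small steps.

Request:
{"api": "arm_command", "payload": {
  "deltas": [0,0.002,0,0,0,0,0,0.003,0,0,0,0,0,0.004,0,0,0,0,0,0.005,0,0,0,0]
}}

```text
time: 27.12
ee_pos: [0.4384, -0.324, 0.05]
eef_rot: [-0.518, -0.48, 0.481, 0.52]
ft_force: [-4.8, 1.2, 6.8]
width: 0.0007
```

```bash
python3 - <<'E'
from h import *
M=T(); print(uv(M[:2,3]),M[2,3],r.read_state()['ft_force'])
E
```

```text
[-0.01969888  0.00016643] 0.05004015388841178 [-4.80808999  1.16957732  6.76227004]
```

Request:
{"api": "arm_command", "payload": {
  "deltas": [0,0.001,0,0,0,0,0,0.002,0,0,0,0,0,0.003,0,0,0,0,0,0.004,0,0,0,0,0,0.004,0,0,0,0]
}}

```text
time: 27.75
ee_pos: [0.4397, -0.3238, 0.0472]
eef_rot: [-0.519, -0.481, 0.48, 0.519]
ft_force: [-6.2, 4.4, 17.1]
width: 0.0003
```

```bash
python3 - <<'E'
from h import *
M=T(); print(uv(M[:2,3]),M[2,3],r.read_state()['ft_force'])
E
```

```text
[-0.01840439  0.00042162] 0.04715137395688944 [-6.2281405   4.37763592 17.12287568]
```

Request:
{"api": "arm_command", "payload": {
  "deltas": [0,0.001,0,0,0,0,0,0.001,0,0,0,0,0,-0.01,0,0,0,0,0,-0.05,0,0,0,0,0,-0.1,0.03,0,0,0,0,-0.16,0.0,0,0,0,0,-0.2,0.0,0,0,0,0,-0.2,0.0,0,0,0]
}}

```text
time: 28.75
ee_pos: [0.4411, -0.3249, 0.2494]
eef_rot: [0.521, 0.481, -0.48, -0.517]
ft_force: [0.2, -0.2, -0.7]
width: 0.0004
```

```bash
python3 - <<'E'
from h import *
np.set_printoptions(precision=4,suppress=True)
M=T(); print(uv(M[:2,3]),M[2,3],r.read_state()['ft_force'])
for n,k in [('scene',(slice(150,310),slice(200,350))),('side',(slice(160,270),slice(220,360)))]:
    p=r.camera(n); cv2.imwrite('pics/%s17.png'%n,cv2.resize(p['image'][k][:,:,::-1],None,fx=3.7,fy=3.7,interpolation=cv2.INTER_CUBIC))
    for P in [(-.027,.089,.047),(-.027,-.089,.047),(-.027,.089,.021),(-.027,-.089,.021),(.027,-.089,.047)]:
        q=proj(p,case(*P)); print(n,P,((q-[k[1].start,k[0].start])*3.7).round())
p=r.camera('wrist'); save(p,'w17')
E
```

```text
[-0.017  -0.0005] 0.24940823342199975 [ 0.2354 -0.1673 -0.6568]
scene (-0.027, 0.089, 0.047) [136. 332.]
scene (-0.027, -0.089, 0.047) [295. 494.]
scene (-0.027, 0.089, 0.021) [138. 363.]
scene (-0.027, -0.089, 0.021) [295. 527.]
scene (0.027, -0.089, 0.047) [371. 458.]
side (-0.027, 0.089, 0.047) [352. 219.]
side (-0.027, -0.089, 0.047) [379.  96.]
side (-0.027, 0.089, 0.021) [350. 249.]
side (-0.027, -0.089, 0.021) [377. 124.]
side (0.027, -0.089, 0.047) [312.  90.]
```

View pics/scene17.png

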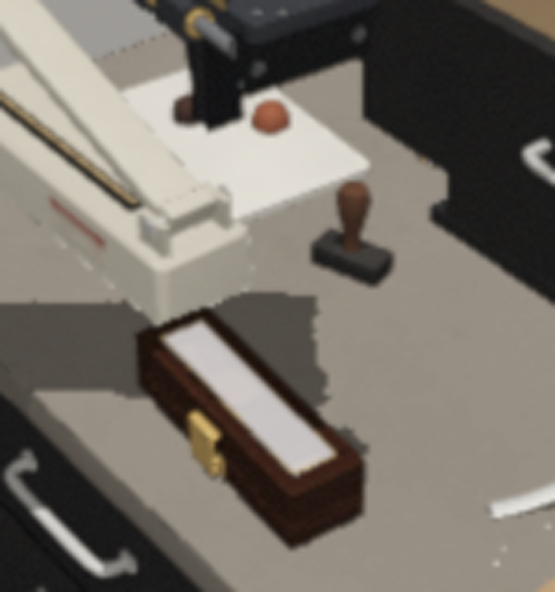

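View pics/side17.png

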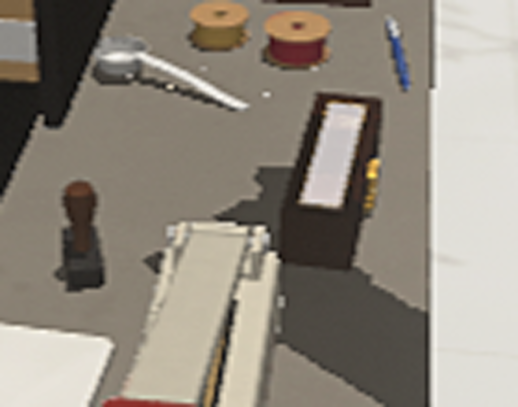

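View pics/w17.png

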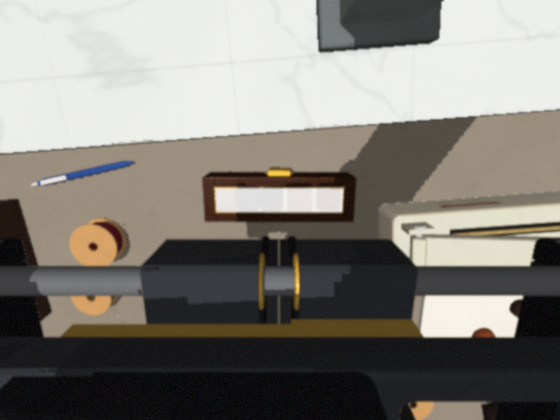

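```bash
python3 - <<'E'
from bench import r
print(r.close_job())
E
```

```text
the job is handed in; nothing more can be done
None
```

The gift case is finished and handed in at about 29 s of the 72 s allowed; close_job reports no verdict, so I don't know how it was judged.

**What I did:** I pushed the three pralines in the tray together toward the -y end. I then gripped the striped milk praline (milkrect) and the dark nut praline (darknib) across the row, laid them flat beside the others and let go with the lid still wide open. After that I swung the lid over from behind and pressed its front edge down.

**Last checks:**
- **Row:** the wrist picture before closing showed five pralines flat and in line. The two I placed measured within about 2 degrees of the tray's axes. Milkrect sat about 2 mm off the centre line (limit 8 mm), and I left small gaps of about 4 to 5 mm on either side of it.
- **Lid:** the press bottomed out at 47 mm above the counter, which is the fully shut height. Afterwards no gap showed in the scene and side pictures, and the lid's front corners fell where a shut lid's should. I could not read the hinge angle directly.
- **Forces:** one reading during the press showed 27 N at the fingers for a moment, above the expected 9 to 14 N, and it settled to about 9 N. The final press read 17 N.
- **Surroundings:** the stamp, scoop and red spool looked unmoved in the last pictures, and both round pralines were still on the board. I judged this by eye. The gripper was clear of everything.

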